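# Pack the demonstration pieces into their die-cut foam tray

## Robot

A 7-joint arm with a two-finger parallel gripper is mounted at the origin on the work surface. World frame = base frame: x ahead of the robot, y to its left, z up, the work surface at z = 0. Lengths are in m, angles in rad, forces in N, time in s.
With the tool pointing down it reaches from about 0.425 to 0.975 m from the base axis. Payload 16.7 kg.
Tool frame: the origin (TCP) lies at the very end of the fingers, on their centre line; the grasp point (between the pads) lies 19 mm behind it (tcp_to_grasp is the z of the grasp point in the tool frame, in m); z points along the fingers, y is the line along which they close (so a half turn about z gives the same grasp; the last joint's range is limited). The gripper opens to 85 mm and grips with 20 to 120 N. Pads are 22 mm wide; open, the fingers measure 114 mm over their backs; the gripper's body (76 mm by 85 mm) begins 54 mm behind the grasp point. The pads swing forward as they close: fully open they stand 13 mm farther back than shut.
Start: joints at [1.046, 0.426, 0.074, 1.606, -0.034, 1.111, -0.067], TCP at [0.247, -0.628, 0.231] pointing down, gripper open.
Joint ranges: [-2.85, 2.85], [-0.5, 2.14], [-1.23, 1.37], [0.21, 2.46], [-1.02, 4.16], [0.16, 2.05], [-2.73, 2.73]. Speed limits (rad/s): [1.89, 1.89, 2.39, 2.39, 3.01, 3.01, 3.01].

## Interface

Orientations are given as a unit quaternion [x, y, z, w].
In Python, from plant import * gives the robot as it stands.
- The arm moves only by the tool carry_out, never from a script. Its argument "series" is a list of rows, each an object of numbers: "x", "y", "z": the shift along the tool's x, y, z in cm; "wx", "wy", "wz": the turn, a rotation vector about the tool's x, y, z in rad. In form: [{"x": .., "y": .., "z": .., "wx": .., "wy": .., "wz": ..}, ...]. A call has 1 to 20 rows; each row shifts and turns the commanded pose from where the row before left it, along the tool's axes as they then stand; what a row does not reach is not made up. A row lasts 1/12 s, in which the tool goes at most 41.7 mm and 7.16 degrees, less where a joint would pass 70% of its speed; a pose out of reach is approached as far as the arm can. A call with a gripper value outside its range is refused whole. "jaw" is the finger opening in cm, from 0 to 8.54, set as the call begins (left out, the last holds). The fingers move at their own pace and stop on an object; the grip force is fixed at half the most. Time passes only in rows, so rows that do not move let the fingers close. It gives the time, the measured TCP pose, the force, the opening and the grip force at its end, in the units of the state.
- state(): the state, without advancing time (a new reading comes with each control period).
- read_camera(name): name is "side" or "top" or "wrist"; returns a dict with "image" (384x512x3 uint8, red, green, blue), "range_z" (384x512 float32, m along the optical axis (not along the pixel's ray), 0 where there is no reading), "fx", "fy", "cx", "cy" (pixels), "world_from_camera" (4x4, takes a point from camera to world coordinates); the wrist camera has in their place "T_tool_cam" (4x4, takes a point from camera to tool coordinates, whose origin is the TCP and whose axes are the flange's). Camera axes: x right, y down, z forward; pixel columns grow to the right and rows downward; lengths in m; the calibration is good to about 2 mm. A picture is of the moment at which its call begins: read the wrist's pose just before it.
- finish_job(): hands the job in; it is judged then, once.
The state is a dict: "time_s": time; "qpos": joint angles; "qvel": joint speeds; "joint_torque": joint torques, N m; "tool_pos": TCP position; "eef_rot": TCP orientation; "wrist_force": force on the tool from outside, world axes, zero at the start; "moment": the same for the moment, N m; "finger_gap": finger opening in m; "gripper_force": force on a finger pad.
Only numpy, scipy, OpenCV 4.12 (cv2) and the standard library are available. Lean on these libraries where they do the work, as an engineer would, in place of code of your own. Each camera call takes 0.05 s, during which the arm holds its last target. There are 200 camera calls.

## Task

The lecture is over: pack away the big flat demonstration pieces. Lift each one that hangs on the sloped rack off its peg, pick up any that lie on the table, and press every piece fully home into the pocket of its own shape in the foam tray, so that it lies level on the pocket floor; leave the pewter bishop, the mug and the magnifier where they are.

Things in the scene. Friction and masses are not known exactly. Their poses are not given: they have to be found in the camera images.
- king: White-lacquered king, a flat silhouette sawn from 24 mm board, about 50 to 85 g. Origin: axis of its 14 mm square hanging hole, on the underside; x to the crown, z out of the upper face. mm: base x -84 to -66, y +-25; plinth to x -58, y +-18; stem x -58 to -22, y +-13 (grip here, x -37); head to x 16, y +-18; cross to x 40, y +-13. Starts hung on a rack peg.
- queen: Dark-wood queen: make, frame, base, plinth and stem as the king. Head x -22 to 14, 32 mm wide, then a 48 mm wide coronet with three points to x 36. Starts hung on a rack peg.
- bishop: White-lacquered flat bishop: make, frame, base, plinth and stem as the king. Head x -22 to 14, 42 mm wide, then a stepped mitre (34, then 20 mm wide), tip at x 38. Starts hung on a rack peg.
- knight: Dark-wood knight: make, frame, base, plinth and stem as the king. Head x -22 to 15, y -20 to 14; muzzle out to y 29 between x -2 and 15; ear y -15 to -5 up to x 30. Starts hung on a rack peg.
- rook: White-lacquered rook: make, frame, base, plinth and stem as the king. Head x -22 to 8, 34 mm wide, then a 50 mm wide battlement to x 27. Starts flat on the table.
- pawn: Dark-wood pawn: make, frame, base, plinth and stem as the king. Head x -22 to 12, 46 mm wide, then 28 mm wide to x 20. Starts flat on the table.
- king_pocket (a point): King's pocket: the point on its floor where the king's origin must come, with the axes its x, y, z must take. Outline as the piece plus 2 mm all round; 12 mm deep, so the upper half of a piece stays proud. A springy foam bulge each side of the stem (20 mm long, at x -37) pinches it 1.5 mm a side: a piece merely laid in stays up; 4 to 10 N pushes it past to the floor, where it stays.
- queen_pocket (a point): The queen's own pocket: the point on its floor where the queen's origin must come, with the axes its x, y, z must take. Fit, depth (12 mm) and foam bulges as in the king's pocket.
- bishop_pocket (a point): The bishop's own pocket: the point on its floor where the bishop's origin must come, with the axes its x, y, z must take. Fit, depth (12 mm) and foam bulges as in the king's pocket.
- knight_pocket (a point): The knight's own pocket: the point on its floor where the knight's origin must come, with the axes its x, y, z must take. Fit, depth (12 mm) and foam bulges as in the king's pocket.
- rook_pocket (a point): The rook's own pocket: the point on its floor where the rook's origin must come, with the axes its x, y, z must take. Fit, depth (12 mm) and foam bulges as in the king's pocket.
- pawn_pocket (a point): The pawn's own pocket: the point on its floor where the pawn's origin must come, with the axes its x, y, z must take. Fit, depth (12 mm) and foam bulges as in the king's pocket.
- tray: Fixed open tray, 292 (x) x 220 (y) x 27 mm: birch frame, charcoal die-cut foam over a yellow under-layer, so pockets show yellow. Origin: centre of its underside. Foam surface 26 mm, pocket floors 14 mm above the table. Two rows of three pockets, 68 mm apart in y, crowns all to its +x (towards the robot). It stands left or right of the robot's middle line, the rack on the other side.
- rack: Fixed sloped peg rack: green board 296 mm wide (y), 155 mm up the slope, 35 deg from horizontal, facing away from the robot: low edge at its -x, 14 mm high, upper edge nearer the robot, 103 mm high. Origin: centre of its underside. Pieces hang crown uphill with their undersides flat on the board.
- rack_mid (a point): Middle of the line of pegs on the board's face, 74 mm above the table; axes as the rack's (not tilted). Four brass pegs at y -108, -36, 36, 108 mm from here, 8 mm thick, 32 mm long, square off the board but leaning 5 deg uphill. A piece is free once drawn 32 mm square off the board.
- pewter_bishop: Bystander: loose pewter bishop standing at the side, 104 mm tall, foot 42 mm across; origin at the centre of its foot, z up.
- mug: Bystander: loose blue ceramic mug at the side, 95 mm tall, 82 mm across, handle to its +y; origin at the centre of its foot, z up.
- magnifier: Bystander: loose brass magnifier lying flat at the side, lens 82 mm across, 187 mm long, 12 mm high; origin under the lens centre, handle to its -x.

How it is judged:
At the end, for the whole second after the job is handed in: Every piece that is present lies in the pocket of its own shape: origin within 5 mm of the pocket's point sideways and less than 3 mm above the pocket floor, turned within 0.07 rad of the pocket, level within 0.05 rad, released and at rest (horizontal distance between king and king_pocket below 0.005 m and z of king in the frame of king_pocket below 0.003 m and angle between the x axis of king and the x axis of king_pocket, either way round below 0.07 rad and angle between each of king, queen, bishop, knight, rook, pawn's own z axis and vertical below 0.05 rad and linear speed of each of king, queen, bishop, knight, rook, pawn below 0.02 m/s and horizontal distance between queen and queen_pocket below 0.005 m and z of queen in the frame of queen_pocket below 0.003 m and angle between the x axis of queen and the x axis of queen_pocket, either way round below 0.07 rad and horizontal distance between bishop and bishop_pocket below 0.005 m and z of bishop in the frame of bishop_pocket below 0.003 m and angle between the x axis of bishop and the x axis of bishop_pocket, either way round below 0.07 rad and horizontal distance between knight and knight_pocket below 0.005 m and z of knight in the frame of knight_pocket below 0.003 m and angle between the x axis of knight and the x axis of knight_pocket, either way round below 0.07 rad and horizontal distance between rook and rook_pocket below 0.005 m and z of rook in the frame of rook_pocket below 0.003 m and angle between the x axis of rook and the x axis of rook_pocket, either way round below 0.07 rad and horizontal distance between pawn and pawn_pocket below 0.005 m and z of pawn in the frame of pawn_pocket below 0.003 m and angle between the x axis of pawn and the x axis of pawn_pocket, either way round below 0.07 rad); the robot touches nothing.
It fails at once if the pewter bishop is pushed more than 3 cm or knocked over (distance of pewter_bishop from where it was at the start of the episode above 0.03 m or angle between pewter_bishop's own z axis and vertical above 0.4 rad).
It fails at once if the mug is pushed more than 3 cm or knocked over (distance of mug from where it was at the start of the episode above 0.03 m or angle between mug's own z axis and vertical above 0.4 rad).
It fails at once if the magnifier is pushed more than 3 cm or knocked over (distance of magnifier from where it was at the start of the episode above 0.03 m or angle between magnifier's own z axis and vertical above 0.4 rad).
Of king, queen, bishop, knight, rook, pawn only 5 to 6 are there at a start; the rules pass over those that are not, and their reading is None.
At some moment in a run one of rook may be knocked a few centimetres aside while the robot is not near it.
Once in a run the grip may slacken for a moment while it holds something.
It also fails if it takes over 208 s, if anything falls off the work surface, if the arm or the gripper's body presses on something with over 40 N, if the wrist force passes 120 N, or if a joint passes its speed limit or range.

## Working session

There is one attempt and no reset: what is moved stays moved. The work goes in short steps, Python scripts to look and compute and a tool call to move; the robot and the scene stay as the last step left them, time stands still between calls to the robot, and variables do not carry over. Pictures are saved under pics/ and viewed, at most 14 in all, crops included, and the job is handed in when it is done.

Besides the shell and the picture viewer there is one more tool, called after "Call:" as name(argument=value, ...) on one line, values as JSON. carry_out: Moves the arm, as the interface text tells. Its arguments: {"type":"object","properties":{"series":{"type":"array","items":{"type":"object","properties":{"x":{"type":"number"},"y":{"type":"number"},"z":{"type":"number"},"wx":{"type":"number"},"wy":{"type":"number"},"wz":{"type":"number"}}}},"jaw":{"type":"number"}},"required":["series"]}

```bash
mkdir -p pics; ls
python3 - <<'E'
from plant import *
import cv2, numpy as np, pickle
s=state(); print({k:np.round(v,3) for k,v in s.items()})
for n in ["side","top"]:
    c=read_camera(n); pickle.dump(c,open(n+'.pkl','wb'))
    cv2.imwrite(f'pics/{n}0.png',cv2.resize(c['image'][:,:,::-1],(800,600)))
    print(n,c['fx'],c['cx'],c['cy'],np.round(c['world_from_camera'],3))
E
```

```text
pics
{'time_s': np.float64(0.0), 'qpos': array([ 1.046,  0.427,  0.074,  1.607, -0.034,  1.111, -0.067]), 'qvel': array([ 0.001, -0.001,  0.001, -0.001, -0.001, -0.001,  0.   ]), 'joint_torque': array([-0.0000e+00, -9.4981e+01,  3.7610e+00, -4.6349e+01,  1.9000e-02,
        1.0000e-02, -0.0000e+00]), 'tool_pos': array([ 0.247, -0.628,  0.231]), 'eef_rot': array([ 0.982,  0.186, -0.   , -0.001]), 'wrist_force': array([-0.227,  1.028, -0.053]), 'moment': array([ 0.017, -0.024, -0.032]), 'gripper_force': np.float64(0.0), 'finger_gap': np.float64(0.085)}
side 468.39739082930777 259.6980437724718 190.37850088863274 [[-0.805 -0.387  0.45  -0.181]
 [-0.594  0.507 -0.625  0.95 ]
 [ 0.013 -0.77  -0.638  1.076]
 [ 0.     0.     0.     1.   ]]
top 488.444210601688 249.08996218342327 190.69518292217396 [[-6.000e-03 -9.820e-01  1.870e-01  1.980e-01]
 [-1.000e+00  6.000e-03  1.000e-03 -5.000e-03]
 [-2.000e-03 -1.870e-01 -9.820e-01  1.845e+00]
 [ 0.000e+00  0.000e+00  0.000e+00  1.000e+00]]
```

View pics/top0.png

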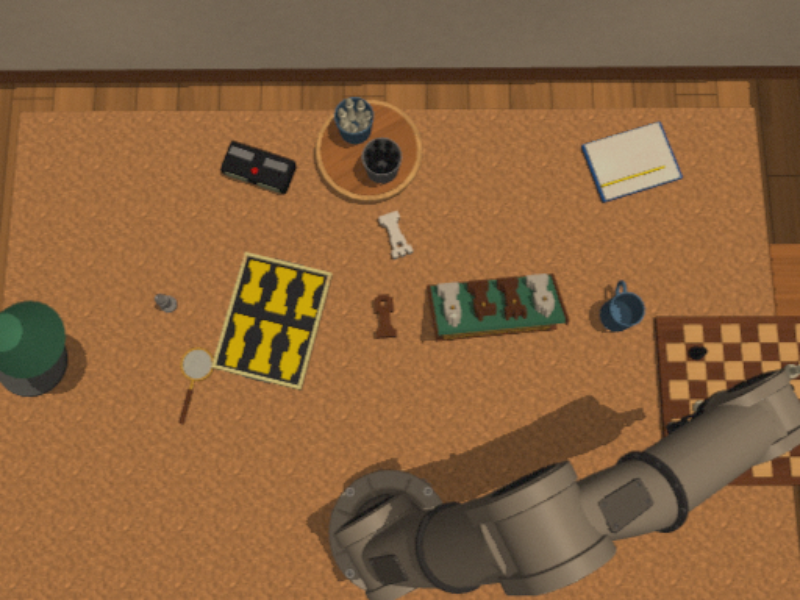

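View pics/side0.png

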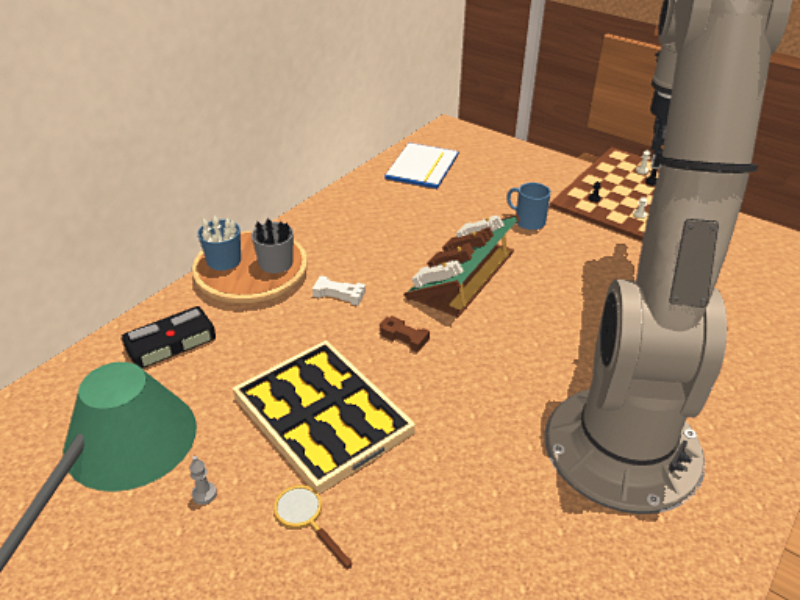

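The top view (800x600) shows the tray at about (272,320) and the rack at about (497,305) carrying white, brown, brown and white pieces. The rook is at (396,235), the pawn at (385,316), the mug at (622,310), the magnifier at (197,365) and the pewter bishop at (165,302). All six pieces are present. The side view shows the same layout.

```bash
cat > h.py <<'E'
from plant import *
import cv2, numpy as np, pickle
from scipy.spatial.transform import Rotation as R
def cast(c,uv,z,W=None):
    "pixels -> world points on plane z"
    W=c['W'] if W is None else W
    uv=np.atleast_2d(uv).astype(float)
    d=np.c_[(uv[:,0]-c['cx'])/c['fx'],(uv[:,1]-c['cy'])/c['fy'],np.ones(len(uv))]@W[:3,:3].T
    o=W[:3,3]; return o+d*((z-o[2])/d[:,2])[:,None]
def cloud(c):
    W=c['W']; v,u=np.mgrid[:384,:512]; r=c['range_z']
    P=np.stack([(u-c['cx'])/c['fx']*r,(v-c['cy'])/c['fy']*r,r],-1)@W[:3,:3].T+W[:3,3]
    P[r<=0]=np.nan; return P
def look(name,png=None):
    s=state(); c=read_camera(name)
    if name=='wrist':
        T=np.eye(4); T[:3,:3]=R.from_quat(s['eef_rot']).as_matrix(); T[:3,3]=s['tool_pos']
        c['W']=T@c['T_tool_cam']
    else: c['W']=c['world_from_camera']
    if png: cv2.imwrite('pics/'+png,cv2.resize(c['image'][:,:,::-1],(800,600)))
    return c
def rect(m,amin):
    cs,_=cv2.findContours(m.astype(np.uint8),cv2.RETR_EXTERNAL,cv2.CHAIN_APPROX_NONE)
    return [k[:,0,:] for k in cs if cv2.contourArea(k)>amin]
def delta(p,xaxis=None,z=None):
    """tool-frame shift (cm) to world point p, and turn (rotvec) to tool y-axis = piece y etc."""
    s=state(); Rt=R.from_quat(s['eef_rot']).as_matrix()
    print('shift cm',np.round(Rt.T@(np.array(p)-s['tool_pos'])*100,2))
E
python3 - <<'E'
from h import *
c=look('top'); P=cloud(c); hsv=cv2.cvtColor(c['image'],cv2.COLOR_RGB2HSV)
m=(hsv[...,0]>23)&(hsv[...,0]<33)&(hsv[...,1]>200)&(hsv[...,2]>120)
for k in rect(m,60):
    w=cast(c,k,.014)[:,:2]; M=cv2.moments(w.astype(np.float32)); (ce,sz,a)=cv2.minAreaRect(w.astype(np.float32))
    print('pocket',np.round(ce,3),np.round(sz,3),round(a,1))
m=(hsv[...,0]>45)&(hsv[...,0]<90)&(hsv[...,1]>100)
Q=P[m]; Q=Q[(abs(Q[:,1])<.45)&(Q[:,2]<.12)]; Q=Q[(Q[:,1]<.1)&(Q[:,0]>.3)]; print('rack green',np.round(np.percentile(Q,[1,50,99],axis=0),3))
A=np.c_[Q[:,:2],np.ones(len(Q))]; co=np.linalg.lstsq(A,Q[:,2],rcond=None)[0]; n=np.r_[-co[:2],1];n/=np.linalg.norm(n);print('normal',n.round(3),co.round(4), np.degrees(np.arccos(n[2])))
# raised things on table
m=(P[...,2]>.014)&(P[...,2]<.03)
for k in rect(m,60):
    w=cast(c,k,.024)[:,:2].astype(np.float32);(ce,sz,a)=cv2.minAreaRect(w)
    if max(sz)<.2: print('raised',np.round(ce,3),np.round(sz,3),round(a,1), c['image'][tuple(k.mean(0).astype(int)[::-1])])
w=look('wrist'); print(w['fx'],w['cx'],w['cy'],np.round(w['T_tool_cam'],4))
E
```

```text
pocket [0.413 0.234] [0.052 0.124] 75.6
pocket [0.431 0.299] [0.052 0.122] 75.8
pocket [0.445 0.361] [0.052 0.127] 79.7
pocket [0.552 0.195] [0.051 0.112] 79.2
pocket [0.569 0.264] [0.053 0.112] 75.9
pocket [0.589 0.329] [0.053 0.105] 75.4
rack green [[ 0.451 -0.401  0.02 ]
 [ 0.486 -0.25   0.087]
 [ 0.581 -0.112  0.107]]
normal [0.558 0.052 0.828] [-0.6738 -0.0622  0.398 ] 34.08518973196549
raised [0.102 0.027] [0.067 0.175] 25.6 [90 79 66]
raised [ 0.12  -0.892] [0.076 0.176] 23.3 [94 54 32]
raised [0.36 0.84] [0.088 0.165] 20.4 [48 65 50]
raised [0.503 0.006] [0.105 0.049] 3.4 [99 56 36]
raised [ 0.706 -0.02 ] [0.115 0.049] 20.4 [198 177 150]
raised [ 0.874 -0.631] [0.11  0.193] 16.0 [199 182 154]
270.3681929456525 260.0449466636277 187.88444364433343 [[ 1.000e-04 -9.491e-01 -3.149e-01  8.060e-02]
 [ 1.000e+00  0.000e+00  1.000e-04  6.000e-04]
 [-1.000e-04 -3.149e-01  9.491e-01 -1.430e-01]
 [ 0.000e+00  0.000e+00  0.000e+00  1.000e+00]]
```

Call:
carry_out(series=[{"x":2.5,"y":-2.5},{"x":2.5,"y":-2.5},{"x":2.5,"y":-2.5},{"x":2.5,"y":-2.5},{"x":2.5,"y":-2.5},{"x":2.5,"y":-2.5},{"x":2.5,"y":-2.5},{"x":2.5,"y":-2.5},{"x":2.5,"y":-2.5},{"x":2.5,"y":-2.5},{"x":2.5,"y":-2.5},{"x":2.5,"y":-2.5},{"x":2.5,"y":-2.5},{"x":2.5,"y":-2.5},{"x":2.5,"y":-2.5},{"x":2.5,"y":-2.5},{"x":2.5,"y":-2.5},{"x":2.5,"y":-2.5},{"x":2.5,"y":-2.5},{"x":2.5,"y":-2.5}])

```text
validation failed for argument at $.se...
```

Call:
carry_out(series=[{"x":2.3,"y":-2.3,"wz":0},{"x":2.3,"y":-2.3},{"x":2.3,"y":-2.3},{"x":2.3,"y":-2.3},{"x":2.3,"y":-2.3},{"x":2.3,"y":-2.3},{"x":2.3,"y":-2.3},{"x":2.3,"y":-2.3},{"wz":-0.125},{"wz":-0.125},{"wz":-0.125},{"wz":-0.125},{"wz":-0.125},{"wz":-0.125},{"wz":-0.125},{"wz":-0.125},{"wz":-0.125},{"wz":-0.125},{"wz":-0.125},{"wz":-0.125}])

```text
validation failed for argument at $.se...
```

Call:
carry_out(series=[{"wz":-0.125},{"wz":-0.125},{"wz":-0.125},{"wz":-0.125},{"wz":-0.125},{"wz":-0.125},{"wz":-0.125},{"wz":-0.125},{},{}])

```text
validation failed for argument at $.se...
```

Run:
```python
from h import *
s=state(); print(s['time_s'],s['tool_pos'].round(4),s['eef_rot'].round(3),s['qpos'].round(2))
c=look('wrist','w1.png'); pickle.dump(c,open('w1.pkl','wb'))
```

```text
0.2 [ 0.247  -0.6279  0.2309] [ 0.982  0.186 -0.    -0.   ] [ 1.05  0.43  0.07  1.61 -0.03  1.11 -0.07]
```

View pics/w1.png

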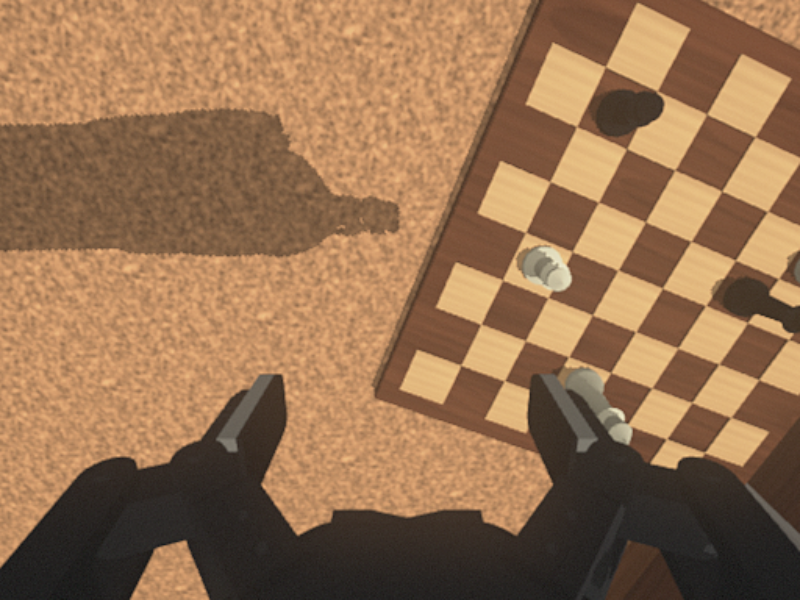

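The arm hasn't moved, because the rows failed validation. The picture shows the chessboard and, at about (265,380) and (550,380), the fingertips. I'll resend the rows with all six keys.

Call:
carry_out(series=[{"x":2.5,"y":-2.5,"z":0,"wx":0,"wy":0,"wz":0},{"x":2.5,"y":-2.5,"z":0,"wx":0,"wy":0,"wz":0},{"x":2.5,"y":-2.5,"z":0,"wx":0,"wy":0,"wz":0},{"x":2.5,"y":-2.5,"z":0,"wx":0,"wy":0,"wz":0},{"x":2.5,"y":-2.5,"z":0,"wx":0,"wy":0,"wz":0},{"x":2.5,"y":-2.5,"z":0,"wx":0,"wy":0,"wz":0},{"x":2.5,"y":-2.5,"z":0,"wx":0,"wy":0,"wz":0},{"x":2.5,"y":-2.5,"z":0,"wx":0,"wy":0,"wz":0},{"x":2.5,"y":-2.5,"z":0,"wx":0,"wy":0,"wz":0},{"x":2.5,"y":-2.5,"z":0,"wx":0,"wy":0,"wz":0},{"x":2.5,"y":-2.5,"z":0,"wx":0,"wy":0,"wz":0},{"x":2.5,"y":-2.5,"z":0,"wx":0,"wy":0,"wz":0},{"x":2.5,"y":-2.5,"z":0,"wx":0,"wy":0,"wz":0},{"x":2.5,"y":-2.5,"z":0,"wx":0,"wy":0,"wz":0},{"x":2.5,"y":-2.5,"z":0,"wx":0,"wy":0,"wz":0},{"x":2.5,"y":-2.5,"z":0,"wx":0,"wy":0,"wz":0},{"x":2.5,"y":-2.5,"z":0,"wx":0,"wy":0,"wz":0},{"x":2.5,"y":-2.5,"z":0,"wx":0,"wy":0,"wz":0},{"x":2.5,"y":-2.5,"z":0,"wx":0,"wy":0,"wz":0},{"x":2.5,"y":-2.5,"z":0,"wx":0,"wy":0,"wz":0}])

```text
time_s: 1.92
tool_pos: [0.5298, 0.0218, 0.2315]
eef_rot: [0.983, 0.186, 0.0, 0.0]
wrist_force: [0.3, -0.3, 0.0]
finger_gap: 0.0854
gripper_force: 0.0
```

Call:
carry_out(series=[{"x":2.6,"y":-2.6,"z":0,"wx":0,"wy":0,"wz":0},{"x":2.6,"y":-2.6,"z":0,"wx":0,"wy":0,"wz":0},{"x":2.6,"y":-2.6,"z":0,"wx":0,"wy":0,"wz":0},{"x":2.6,"y":-2.6,"z":0,"wx":0,"wy":0,"wz":0},{"x":2.6,"y":-2.6,"z":0,"wx":0,"wy":0,"wz":0},{"x":2.6,"y":-2.6,"z":0,"wx":0,"wy":0,"wz":0},{"x":2.6,"y":-2.6,"z":0,"wx":0,"wy":0,"wz":0},{"x":0,"y":0,"z":0,"wx":0,"wy":0,"wz":-0.125},{"x":0,"y":0,"z":0,"wx":0,"wy":0,"wz":-0.125},{"x":0,"y":0,"z":0,"wx":0,"wy":0,"wz":-0.125},{"x":0,"y":0,"z":0,"wx":0,"wy":0,"wz":-0.125},{"x":0,"y":0,"z":0,"wx":0,"wy":0,"wz":-0.125},{"x":0,"y":0,"z":0,"wx":0,"wy":0,"wz":-0.125},{"x":0,"y":0,"z":0,"wx":0,"wy":0,"wz":-0.125},{"x":0,"y":0,"z":0,"wx":0,"wy":0,"wz":-0.125},{"x":0,"y":0,"z":0,"wx":0,"wy":0,"wz":-0.125},{"x":0,"y":0,"z":0,"wx":0,"wy":0,"wz":-0.125},{"x":0,"y":0,"z":0,"wx":0,"wy":0,"wz":-0.125},{"x":0,"y":0,"z":0,"wx":0,"wy":0,"wz":-0.125}])

```text
time_s: 3.5
tool_pos: [0.6321, 0.256, 0.2312]
eef_rot: [0.59, 0.808, -0.0, -0.0]
wrist_force: [-0.8, 0.2, 0.7]
finger_gap: 0.0855
gripper_force: 0.0
```

Call:
carry_out(series=[{"x":0,"y":0,"z":0,"wx":0,"wy":0,"wz":-0.125},{"x":0,"y":0,"z":0,"wx":0,"wy":0,"wz":-0.125},{"x":0,"y":0,"z":0,"wx":0,"wy":0,"wz":-0.125},{"x":0,"y":0,"z":0,"wx":0,"wy":0,"wz":-0.125},{"x":0,"y":0,"z":0,"wx":0,"wy":0,"wz":-0.125},{"x":0,"y":0,"z":0,"wx":0,"wy":0,"wz":-0.125},{"x":0,"y":0,"z":0,"wx":0,"wy":0,"wz":-0.125},{"x":0,"y":0,"z":0,"wx":0,"wy":0,"wz":-0.125},{"x":0,"y":0,"z":0,"wx":0,"wy":0,"wz":0},{"x":0,"y":0,"z":0,"wx":0,"wy":0,"wz":0}])

```text
time_s: 4.33
tool_pos: [0.6322, 0.2559, 0.231]
eef_rot: [0.135, 0.991, 0.0, -0.0]
wrist_force: [-0.2, 1.0, -0.1]
finger_gap: 0.0852
gripper_force: 0.0
```

Run:
```python
from h import *
s=state(); print(s['time_s'],s['tool_pos'].round(4),s['eef_rot'].round(3),s['qpos'].round(2))
c=look('wrist','w2.png'); pickle.dump(c,open('w2.pkl','wb'))
```

```text
4.3333 [0.6322 0.2559 0.231 ] [ 0.135  0.991  0.    -0.   ] [ 0.16  0.61 -0.95  1.54  0.51  1.26  0.43]
```

View pics/w2.png

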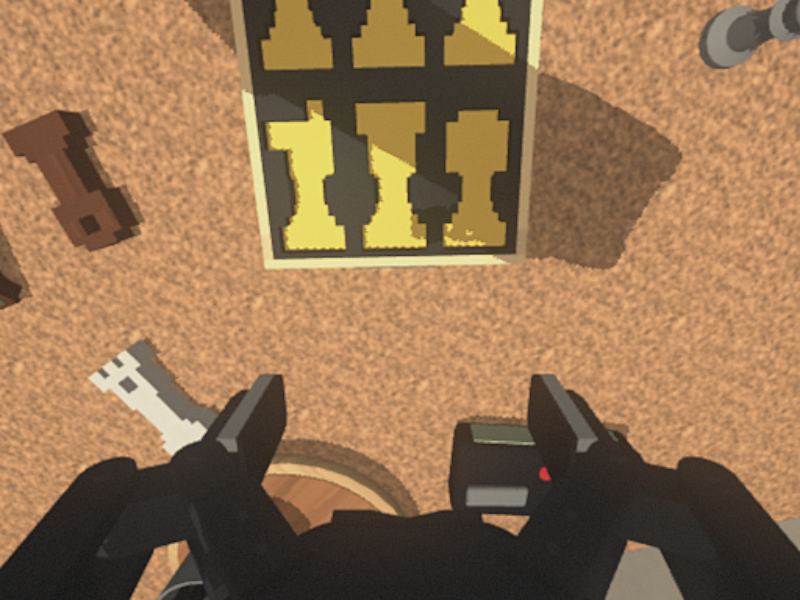

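The far row, from left to right, is knight (310,180), rook (393,180) and pawn (477,180) in the 800x600 view. The rook piece is at (150,395) and the pawn at (75,180). Next I'll step forward to see the near row.

Call:
carry_out(series=[{"x":3,"y":0.5,"z":0,"wx":0,"wy":0,"wz":0},{"x":3,"y":0.5,"z":0,"wx":0,"wy":0,"wz":0},{"x":3,"y":0,"z":0,"wx":0,"wy":0,"wz":0},{"x":3,"y":0,"z":0,"wx":0,"wy":0,"wz":0},{"x":0,"y":0,"z":0,"wx":0,"wy":0,"wz":0},{"x":0,"y":0,"z":0,"wx":0,"wy":0,"wz":0},{"x":0,"y":0,"z":0,"wx":0,"wy":0,"wz":0}])

```text
time_s: 4.97
tool_pos: [0.5195, 0.2972, 0.2316]
eef_rot: [0.134, 0.991, -0.0, 0.0]
wrist_force: [0.4, -0.2, -0.2]
finger_gap: 0.0855
gripper_force: 0.0
```

```bash
cat >> h.py <<'E'
def pockets(c,amin=500):
    hsv=cv2.cvtColor(c['image'],cv2.COLOR_RGB2HSV)
    m=(hsv[...,0]>20)&(hsv[...,0]<34)&(hsv[...,1]>140)&(hsv[...,2]>90)
    m=cv2.morphologyEx(m.astype(np.uint8),cv2.MORPH_OPEN,np.ones((3,3)))
    out=[]
    for k in rect(m,amin):
        if k[:,1].min()<2 or k[:,0].min()<2 or k[:,0].max()>509: continue
        if (m[1:]*0).any(): pass
        a,b=cast(c,k,.014)[:,:2],cast(c,k,.026)[:,:2]; ce=a.mean(0)
        w=np.where((np.linalg.norm(a-ce,axis=1)>np.linalg.norm(b-ce,axis=1))[:,None],a,b)
        out.append((w,a,b))
    return out
def base_frame(w,head,grow=0.,bx=.084):
    "outline w, crown heading -> origin from the base end and base sides; piece-frame outline"
    ex=np.array([np.cos(head),np.sin(head)]); ey=np.array([-ex[1],ex[0]])
    q=np.c_[w@ex,w@ey]
    for _ in range(2):
        x0=np.percentile(q[:,0],1); base=q[(q[:,0]<x0+.016)]
        y=(np.percentile(base[:,1],3)+np.percentile(base[:,1],97))/2
        end=q[(abs(q[:,1]-y)<.02)&(q[:,0]<x0+.01)]; xb=np.median(end[:,0])
        sl=np.polyfit(end[:,1]-y,end[:,0],1)[0]
    o=ex*(xb+bx+grow)+ey*y
    st=q[(q[:,0]>xb+.034)&(q[:,0]<xb+.054)]; a=st[st[:,1]>y];b=st[st[:,1]<y]
    return o,sl,(np.median(a[:,1])+np.median(b[:,1]))/2-y,np.median(a[:,1])-np.median(b[:,1]),np.ptp(base[:,1]),np.ptp(q[:,0])
E
python3 - <<'E'
from h import *
c1=pickle.load(open('w2.pkl','rb'));c2=look('wrist','w3.png');pickle.dump(c2,open('w3.pkl','wb'))
print(state()['tool_pos'])
for c in (c1,c2):
  for w,a,b in pockets(c):
    for nm,p in (('mix',w),('26',b)):
      o,*r=base_frame(p,np.radians(165),.002); print(nm,o.round(4),np.round(r,4))
E
```

```text
[0.51977099 0.29707885 0.23143573]
mix [0.5422 0.2696] [-0.0922  0.0009  0.0214  0.0512  0.0833]
26 [0.5398 0.2706] [-0.0942  0.0011  0.0212  0.0495  0.0806]
mix [0.5248 0.2029] [0.0047 0.0011 0.02   0.0492 0.1106]
26 [0.5193 0.2075] [0.0047 0.0011 0.019  0.0475 0.104 ]
mix [0.558  0.3352] [-0.032   0.0004  0.023   0.0523  0.1087]
26 [0.5513 0.3354] [-0.0324  0.0004  0.0222  0.0505  0.1022]
mix [0.5416 0.2697] [-0.0109  0.0013  0.0216  0.0505  0.1158]
26 [0.5355 0.272 ] [-0.0099  0.0013  0.0208  0.0488  0.1093]
mix [0.408  0.3066] [ 0.0753 -0.0011  0.0094  0.0465  0.0406]
26 [0.4063 0.3078] [ 0.0939 -0.0001  0.005   0.045   0.0387]
```

View pics/w3.png

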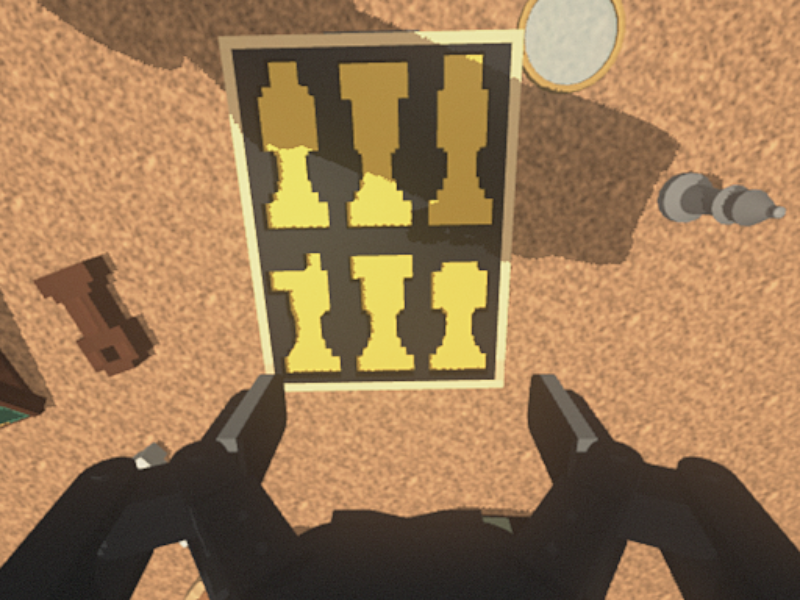

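The near row, left to right, is bishop, queen and king: base lines at row ~225, with columns 300, 380 and 460. The far row is knight, rook and pawn, with base lines at row ~370.

```bash
sed -i 's/hsv\[...,0\]>20)&(hsv\[...,0\]<34)&(hsv\[...,1\]>140)/hsv[...,0]>17)\&(hsv[...,0]<34)\&(hsv[...,1]>150)/' h.py
python3 - <<'E'
from h import *
for f in ('w2','w3'):
  c=pickle.load(open(f+'.pkl','rb')); h=np.radians(165)
  for it in range(3):
    L=[(base_frame(w,h,.002),base_frame(b,h,.002)) for w,a,b in pockets(c)]
    h0=h;
    O=np.array([l[0][0] for l in L]); 
    far=O[O[:,0]>.5]; far=far[np.argsort(far[:,1])]; near=O[O[:,0]<.5]
    v=far[-1]-far[0]; h=np.arctan2(v[1],v[0])+np.pi/2
    if len(near)>2:
        near=near[np.argsort(near[:,1])]; v2=near[-1]-near[0]; h2=np.arctan2(v2[1],v2[0])+np.pi/2; print(np.degrees([h,h2])); h=(h+h2)/2
  print(f,np.degrees(h))
  for l in L:
    for r in l: print(r[0].round(4),np.round(r[1:],4))
  print(np.linalg.norm(np.diff(far,axis=0),axis=1))
E
```

```text
w2 90.0
[0.5868 0.3733] [-0.048   0.0154  0.0539  0.036   0.1003]
[0.5847 0.3731] [-0.0754  0.0145  0.0472  0.0365  0.0969]
[0.4982 0.3285] [-0.0911 -0.0022  0.0153  0.0605  0.0568]
[0.4985 0.3295] [-0.1219 -0.0019  0.0136  0.0601  0.0549]
[0.4549 0.3997] [0.029     nan    nan 0.0288 0.042 ]
[0.4549 0.3997] [0.029     nan    nan 0.0288 0.0384]
[]
  return _methods._mean(a, axis=axis, dtype=dtype,
  ret = ret.dtype.type(ret / rcount)
Traceback (most recent call last):
IndexError: index -1 is out of bounds for axis 0 with size 0
```

```bash
sed -i 's/hsv\[...,0\]>17)/hsv[...,0]>18)/; s/(hsv\[...,1\]>150)/(hsv[...,1]>105)/' h.py
cat > tray.py <<'E'
from h import *
for f in ('w2','w3'):
  c=pickle.load(open(f+'.pkl','rb')); h=np.radians(165)
  P=[p for p in pockets(c,700) if np.ptp(cast(c,[[0,0]],0)[0])>-1]
  for it in range(3):
    L=[(base_frame(w,h,.002),base_frame(b,h,.002)) for w,a,b in P]; L=[l for l in L if .09<l[0][5]<.14]
    O=np.array([l[0][0] for l in L]); 
    hs=[]
    for g in (O[O[:,0]>.5],O[O[:,0]<.5]):
        if len(g)<3: continue
        g=g[np.argsort(g[:,1])]; v=g[-1]-g[0]; hs.append(np.arctan2(v[1],v[0])+np.pi/2); d=np.linalg.norm(np.diff(g,axis=0),axis=1)
    h=np.mean(hs) if hs else h
  print(f,np.degrees(hs),len(P),d)
  for l in L:
    print(l[0][0].round(4),np.round(l[0][1:],4),l[1][0].round(4))
E
python3 tray.py
```

```text
w2 [165.57361365] 3 [0.06881051 0.06866305]
[0.5587 0.334 ] [0.0183 0.0006 0.0249 0.054  0.1087] [0.5558 0.3328]
[0.5416 0.2675] [6.700e-03 1.000e-04 2.350e-02 5.420e-02 1.155e-01] [0.5393 0.2685]
[0.5244 0.2008] [ 0.0082 -0.0005  0.0262  0.0526  0.1182] [0.5227 0.2041]
w3 [165.80054651 165.64126561] 6 [0.069173   0.06839386]
[0.5579 0.3339] [-0.0339 -0.0003  0.023   0.0536  0.109 ] [0.5513 0.3341]
[0.5414 0.2677] [0.0004 0.0008 0.0233 0.0553 0.1166] [0.5353 0.2701]
[0.5242 0.2006] [0.012  0.0009 0.0234 0.0521 0.1184] [0.5187 0.2052]
[0.4079 0.3014] [-1.09e-02  1.00e-04  2.39e-02  5.49e-02  1.25e-01] [0.4063 0.3027]
[0.3907 0.2344] [ 0.0037 -0.001   0.0261  0.0535  0.1269] [0.3897 0.2379]
[0.4248 0.3677] [2.300e-03 1.000e-04 2.420e-02 5.330e-02 1.289e-01] [0.4226 0.3667]
```

Call:
carry_out(series=[{"x":-2.96,"y":-2.34,"z":0,"wx":0,"wy":0,"wz":0},{"x":-2.96,"y":-2.34,"z":0,"wx":0,"wy":0,"wz":0},{"x":-2.96,"y":-2.34,"z":0,"wx":0,"wy":0,"wz":0},{"x":-2.96,"y":-2.34,"z":0,"wx":0,"wy":0,"wz":0},{"x":-2.96,"y":-2.34,"z":0,"wx":0,"wy":0,"wz":0},{"x":-2.96,"y":-2.34,"z":0,"wx":0,"wy":0,"wz":0},{"x":-2.96,"y":-2.34,"z":0,"wx":0,"wy":0,"wz":0},{"x":-2.96,"y":-2.34,"z":0,"wx":0,"wy":0,"wz":0},{"x":-2.96,"y":-2.34,"z":0,"wx":0,"wy":0,"wz":0},{"x":-2.96,"y":-2.34,"z":0,"wx":0,"wy":0,"wz":0},{"x":0,"y":0,"z":2.0,"wx":0,"wy":0,"wz":-0.124},{"x":0,"y":0,"z":2.0,"wx":0,"wy":0,"wz":-0.124},{"x":0,"y":0,"z":2.0,"wx":0,"wy":0,"wz":-0.124},{"x":0,"y":0,"z":2.0,"wx":0,"wy":0,"wz":-0.124},{"x":0,"y":0,"z":2.0,"wx":0,"wy":0,"wz":-0.124},{"x":0,"y":0,"z":0,"wx":0,"wy":0,"wz":0},{"x":0,"y":0,"z":0,"wx":0,"wy":0,"wz":0}], jaw=5)

```text
time_s: 6.43
tool_pos: [0.7426, -0.0071, 0.1301]
eef_rot: [-0.173, 0.985, 0.001, -0.001]
wrist_force: [0.8, 0.3, 0.1]
finger_gap: 0.0501
gripper_force: 0.0
```

```bash
cat >> h.py <<'E'
GR=dict(rook=(.5772,.2582),pawn=(.594,.3241),knight=(.5604,.1923),queen=(.4436,.2920),king=(.4604,.3579),bishop=(.4268,.2261))
def go(p,head=None):
    s=state(); Rt=R.from_quat(s['eef_rot']).as_matrix(); 
    print('at',s['tool_pos'].round(4),'t',round(s['time_s'],1),'head',round(np.degrees(np.arctan2(Rt[1,0],Rt[0,0])),2),'gap',round(float(s['finger_gap']),4),'q',s['qpos'].round(2))
    print('  shift cm to',np.round(p,4),'=',np.round(Rt.T@(np.array(p)-s['tool_pos'])*100,2))
    if head is not None:
        d=(head-np.degrees(np.arctan2(Rt[1,0],Rt[0,0]))+180)%360-180; print('  wz',round(-np.radians(d),4))
def tpiece(c,white,head0,crown,z=.024):
    "piece on the table: outline on its upper-face plane -> origin, heading"
    P=cloud(c); m=(P[...,2]>.012)&(P[...,2]<.036); m[230:]=m[230:]&False if False else m[230:]
    hsv=cv2.cvtColor(c['image'],cv2.COLOR_RGB2HSV)
    m&=(hsv[...,1]<80)&(hsv[...,2]>120) if white else (hsv[...,2]<150)&(hsv[...,0]<14)&(hsv[...,1]>60)
    m=cv2.morphologyEx(m.astype(np.uint8),cv2.MORPH_OPEN,np.ones((3,3)))
    for k in rect(m,800):
        w=cast(c,k,z)[:,:2]; h=np.radians(head0)
        for i in range(4):
            o,sl,*r=base_frame(w,h,0.); 
            ex=np.array([np.cos(h),np.sin(h)]);ey=np.array([-ex[1],ex[0]]); q=(w-o)@np.c_[ex,ey]
            st=q[(q[:,0]>-.05)&(q[:,0]<-.028)]
            s1=[np.polyfit(g[:,0],g[:,1],1)[0] for g in (st[st[:,1]>0],st[st[:,1]<0])]
            h+=np.mean(s1)
        print('origin',o.round(4),'head',np.degrees(h).round(2),'slopes',np.round(s1,3),sl.round(3),np.round(r,4),'crown x',q[:,0].max().round(4))
        print('  grip',(o-.037*ex).round(4), 'z top',np.nanmedian(P[...,2][m>0]).round(4))
E
python3 - <<'E'
from h import *
c=look('wrist','w4.png');pickle.dump(c,open('w4.pkl','wb'))
go((.714,-.017,.13)); tpiece(c,True,200,.027)
E
```

```text
at [ 0.7432 -0.0067  0.1316] t 6.5 head -160.12 gap 0.0498 q [ 0.51  0.82 -0.98  1.47  0.7   1.22  1.36]
  shift cm to [ 0.714 -0.017  0.13 ] = [3.1  0.02 0.16]
origin [ 0.68   -0.0282] head 198.5 slopes [ 0.009 -0.009] -0.046 [0.001  0.0245 0.0495 0.1105] crown x 0.0259
  grip [ 0.7151 -0.0164] z top 0.0244
```

View pics/w4.png

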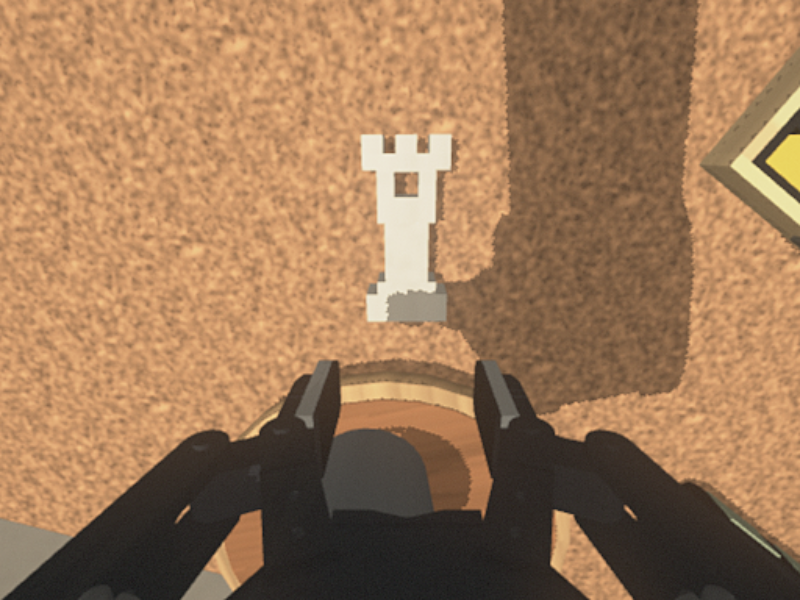

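The rook lies at (405,225), crown up in the image, squarely in front of the fingers. I'll grip it.

Run:
```python
from h import *
go((.7151,-.0164,.006),198.5)
```

```text
at [ 0.7432 -0.0067  0.1316] t 6.5 head -160.12 gap 0.0498 q [ 0.51  0.82 -0.98  1.47  0.7   1.22  1.36]
  shift cm to [ 0.7151 -0.0164  0.006 ] = [ 2.97  0.03 12.56]
  wz 0.024
```

Call:
carry_out(series=[{"x":1.5,"y":0,"z":1.4,"wx":0,"wy":0,"wz":0.024},{"x":1.5,"y":0,"z":3,"wx":0,"wy":0,"wz":0},{"x":0,"y":0,"z":3,"wx":0,"wy":0,"wz":0},{"x":0,"y":0,"z":3,"wx":0,"wy":0,"wz":0},{"x":0,"y":0,"z":1,"wx":0,"wy":0,"wz":0},{"x":0,"y":0,"z":1,"wx":0,"wy":0,"wz":0},{"x":0,"y":0,"z":0,"wx":0,"wy":0,"wz":0},{"x":0,"y":0,"z":0,"wx":0,"wy":0,"wz":0},{"x":0,"y":0,"z":0,"wx":0,"wy":0,"wz":0}])

```text
time_s: 7.23
tool_pos: [0.7157, -0.016, 0.0093]
eef_rot: [-0.163, 0.987, -0.0, 0.001]
wrist_force: [0.8, 0.3, 0.1]
finger_gap: 0.0502
gripper_force: 0.0
```

Call:
carry_out(series=[{"x":0,"y":0,"z":0,"wx":0,"wy":0,"wz":0},{"x":0,"y":0,"z":0,"wx":0,"wy":0,"wz":0},{"x":0,"y":0,"z":0,"wx":0,"wy":0,"wz":0},{"x":0,"y":0,"z":0,"wx":0,"wy":0,"wz":0},{"x":0,"y":0,"z":0,"wx":0,"wy":0,"wz":0},{"x":0,"y":0,"z":0,"wx":0,"wy":0,"wz":0}], jaw=1.5)

```text
time_s: 7.73
tool_pos: [0.7153, -0.0162, 0.0088]
eef_rot: [-0.164, 0.987, -0.0, 0.001]
wrist_force: [-1.0, -0.6, 10.2]
finger_gap: 0.0245
gripper_force: 60.2
```

Run:
```python
from h import *
go(GR['rook']+(.10,),165.65); print(state()['gripper_force'])
```

```text
at [ 0.7153 -0.0162  0.0088] t 7.7 head -161.16 gap 0.0245 q [ 0.51  0.91 -0.9   1.6   0.81  1.03  1.26]
  shift cm to [0.5772 0.2582 0.1   ] = [ 4.2  30.43 -9.14]
  wz 0.5793
60.172659158706665
```

Call:
carry_out(series=[{"x":0,"y":0,"z":-3,"wx":0,"wy":0,"wz":0},{"x":0,"y":0,"z":-3,"wx":0,"wy":0,"wz":0},{"x":0,"y":0,"z":-3,"wx":0,"wy":0,"wz":0},{"x":0.42,"y":3.04,"z":0,"wx":0,"wy":0,"wz":0},{"x":0.42,"y":3.04,"z":0,"wx":0,"wy":0,"wz":0},{"x":0.42,"y":3.04,"z":0,"wx":0,"wy":0,"wz":0},{"x":0.42,"y":3.04,"z":0,"wx":0,"wy":0,"wz":0},{"x":0.42,"y":3.04,"z":0,"wx":0,"wy":0,"wz":0},{"x":0.42,"y":3.04,"z":0,"wx":0,"wy":0,"wz":0},{"x":0.42,"y":3.04,"z":0,"wx":0,"wy":0,"wz":0},{"x":0.42,"y":3.04,"z":0,"wx":0,"wy":0,"wz":0},{"x":0.42,"y":3.04,"z":0,"wx":0,"wy":0,"wz":0},{"x":0.42,"y":3.04,"z":0,"wx":0,"wy":0,"wz":0},{"x":0,"y":0,"z":0,"wx":0,"wy":0,"wz":0.116},{"x":0,"y":0,"z":0,"wx":0,"wy":0,"wz":0.116},{"x":0,"y":0,"z":0,"wx":0,"wy":0,"wz":0.116},{"x":0,"y":0,"z":0,"wx":0,"wy":0,"wz":0.116},{"x":0,"y":0,"z":0,"wx":0,"wy":0,"wz":0.115},{"x":0,"y":0,"z":0,"wx":0,"wy":0,"wz":0},{"x":0,"y":0,"z":0,"wx":0,"wy":0,"wz":0}])

```text
time_s: 9.4
tool_pos: [0.5766, 0.2579, 0.0978]
eef_rot: [0.123, 0.992, -0.0, 0.0]
wrist_force: [-0.1, 0.2, -0.6]
finger_gap: 0.0244
gripper_force: 59.2
```

Run:
```python
from h import *
go(GR['rook']+(.10,),165.65); print(state()['gripper_force'],state()['wrist_force'])
c=look('wrist','w5.png');pickle.dump(c,open('w5.pkl','wb'))
```

```text
at [0.5766 0.2579 0.0978] t 9.4 head 165.9 gap 0.0244 q [ 0.12  0.66 -0.89  1.78  0.61  1.    0.31]
  shift cm to [0.5772 0.2582 0.1   ] = [-0.05  0.04 -0.22]
  wz 0.0044
59.16882812976837 [-0.11759732  0.238316   -0.57726078]
```

View pics/w5.png

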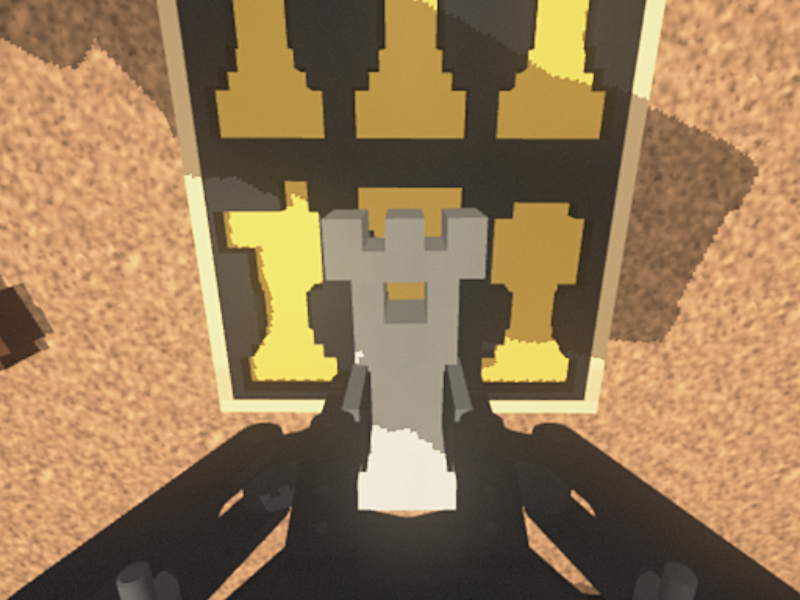

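The rook is held square, with its hole at (405,302) and its pocket behind it. I'll lower it to just above the foam and check.

Call:
carry_out(series=[{"x":0,"y":0,"z":2,"wx":0,"wy":0,"wz":0.004},{"x":0,"y":0,"z":2,"wx":0,"wy":0,"wz":0},{"x":0,"y":0,"z":2,"wx":0,"wy":0,"wz":0},{"x":0,"y":0,"z":0,"wx":0,"wy":0,"wz":0},{"x":0,"y":0,"z":0,"wx":0,"wy":0,"wz":0},{"x":0,"y":0,"z":0,"wx":0,"wy":0,"wz":0}])

```text
time_s: 9.95
tool_pos: [0.5765, 0.2579, 0.0377]
eef_rot: [0.126, 0.992, 0.0, -0.0]
wrist_force: [-0.5, 0.2, -0.4]
finger_gap: 0.0245
gripper_force: 59.2
```

Run:
```python
from h import *
go(GR['rook']+(.038,),165.65); print(state()['gripper_force'],state()['wrist_force'])
c=look('wrist');pickle.dump(c,open('w6.pkl','wb'))
cv2.imwrite('pics/w6.png',cv2.resize(c['image'][90:240,160:360,::-1],(800,600),interpolation=cv2.INTER_NEAREST))
```

```text
at [0.5765 0.2579 0.0377] t 9.9 head 165.56 gap 0.0245 q [ 0.08  0.73 -0.84  1.81  0.68  0.92  0.26]
  shift cm to [0.5772 0.2582 0.038 ] = [-0.06  0.05 -0.03]
  wz -0.0016
59.176910519599915 [-0.45679901  0.24920126 -0.40663597]
```

View pics/w6.png

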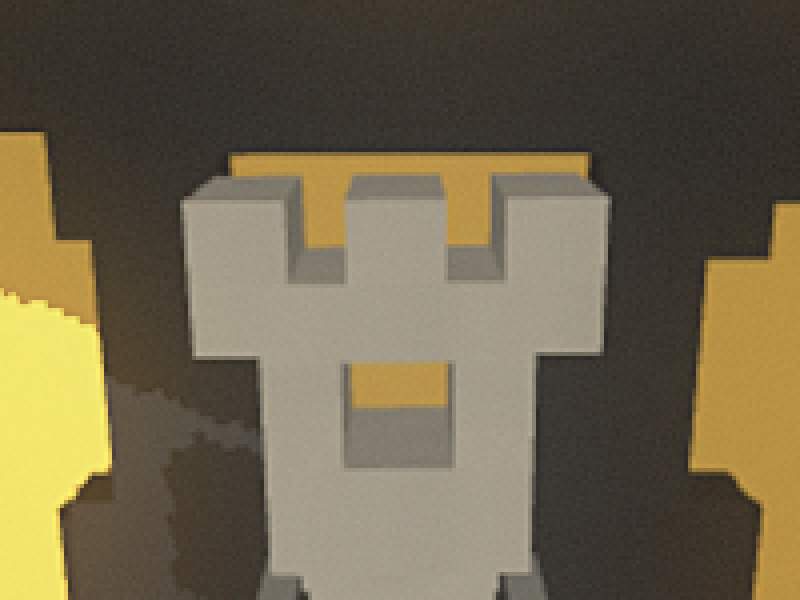

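The crop shows the pocket edge at row 155 and columns 230-590. The piece's lower crown edge is at row 177 with its centre at column ~397. The pocket therefore lies about 1.7 mm to +y, so I'll shift and insert.

Call:
carry_out(series=[{"x":0.05,"y":0.17,"z":0,"wx":0,"wy":0,"wz":0},{"x":0,"y":0,"z":0.3,"wx":0,"wy":0,"wz":0},{"x":0,"y":0,"z":0.3,"wx":0,"wy":0,"wz":0},{"x":0,"y":0,"z":0.2,"wx":0,"wy":0,"wz":0},{"x":0,"y":0,"z":0,"wx":0,"wy":0,"wz":0},{"x":0,"y":0,"z":0,"wx":0,"wy":0,"wz":0}])

```text
time_s: 10.5
tool_pos: [0.5767, 0.2593, 0.0292]
eef_rot: [0.127, 0.992, -0.0, 0.0]
wrist_force: [2.5, -0.6, -2.7]
finger_gap: 0.0246
gripper_force: 58.9
```

Call:
carry_out(series=[{"x":0,"y":0,"z":0,"wx":0,"wy":0,"wz":0},{"x":0,"y":0,"z":0,"wx":0,"wy":0,"wz":0},{"x":0,"y":0,"z":0,"wx":0,"wy":0,"wz":0},{"x":0,"y":0,"z":-1.5,"wx":0,"wy":0,"wz":0},{"x":0,"y":0,"z":-1.5,"wx":0,"wy":0,"wz":0},{"x":0,"y":0,"z":-1,"wx":0,"wy":0,"wz":0}], jaw=4)

```text
time_s: 11.0
tool_pos: [0.5769, 0.2603, 0.072]
eef_rot: [0.126, 0.992, 0.001, 0.001]
wrist_force: [0.3, 0.8, -0.1]
finger_gap: 0.04
gripper_force: 0.0
```

Call:
carry_out(series=[{"x":0,"y":0,"z":0,"wx":0,"wy":0,"wz":0},{"x":0,"y":0,"z":0,"wx":0,"wy":0,"wz":0},{"x":0,"y":0,"z":0,"wx":0,"wy":0,"wz":0},{"x":0,"y":0,"z":0,"wx":0,"wy":0,"wz":0},{"x":0,"y":0,"z":1.5,"wx":0,"wy":0,"wz":0},{"x":0,"y":0,"z":1,"wx":0,"wy":0,"wz":0},{"x":0,"y":0,"z":0.3,"wx":0,"wy":0,"wz":0},{"x":0,"y":0,"z":0.2,"wx":0,"wy":0,"wz":0},{"x":0,"y":0,"z":0,"wx":0,"wy":0,"wz":0}], jaw=0)

```text
time_s: 11.75
tool_pos: [0.5761, 0.2595, 0.0385]
eef_rot: [0.126, 0.992, -0.0, -0.001]
wrist_force: [0.4, -0.4, 0.2]
finger_gap: 0.0005
gripper_force: 0.0
```

Call:
carry_out(series=[{"x":0,"y":0,"z":0.1,"wx":0,"wy":0,"wz":0},{"x":0,"y":0,"z":0.1,"wx":0,"wy":0,"wz":0},{"x":0,"y":0,"z":0,"wx":0,"wy":0,"wz":0}])

```text
time_s: 12.0
tool_pos: [0.5763, 0.2596, 0.0381]
eef_rot: [0.127, 0.992, -0.0, 0.0]
wrist_force: [-4.3, -4.2, 16.0]
finger_gap: 0.0
gripper_force: 7.6
```

Run:
```python
from h import *
go(GR['rook']+(.038,),165.65); print(state()['gripper_force'],state()['wrist_force'])
c=look('side');pickle.dump(c,open('s1.pkl','wb'))
cv2.imwrite('pics/s1.png',cv2.resize(c['image'][200:320,130:290,::-1],(800,600),interpolation=cv2.INTER_CUBIC))
```

```text
at [0.5763 0.2596 0.0381] t 12.0 head 165.46 gap 0.0 q [ 0.08  0.73 -0.84  1.8   0.68  0.92  0.25]
  shift cm to [0.5772 0.2582 0.038 ] = [-0.13 -0.11  0.01]
  wz -0.0033
7.644469520892017 [-4.33977656 -4.18992632 16.00200575]
```

View pics/s1.png

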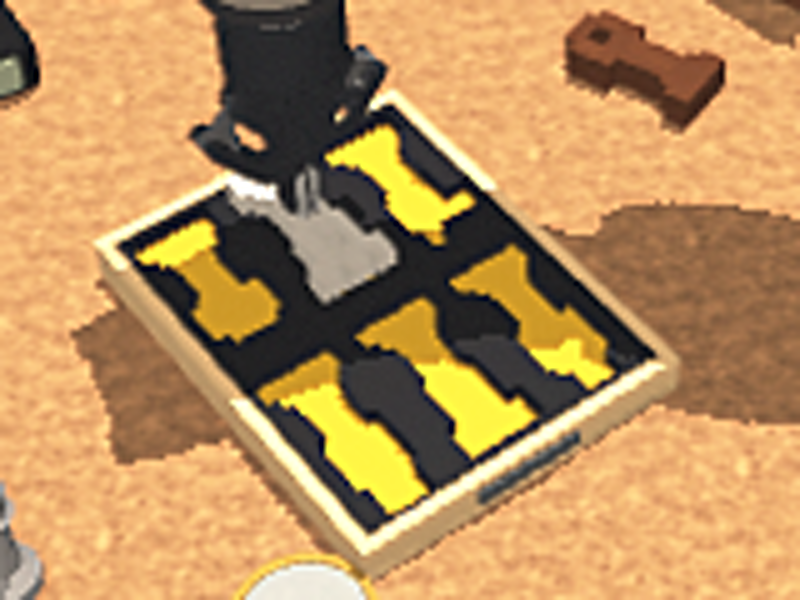

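The side crop shows the rook flush in its pocket (330,250) under the fingers, at 16 N and z 0.038, so it's home. The pawn is next.

Call:
carry_out(series=[{"x":0,"y":0,"z":-3,"wx":0,"wy":0,"wz":0},{"x":0,"y":0,"z":-3,"wx":0,"wy":0,"wz":0},{"x":0,"y":0,"z":-3,"wx":0,"wy":0,"wz":0},{"x":0.5,"y":-3.43,"z":0,"wx":0,"wy":0,"wz":0},{"x":0.5,"y":-3.43,"z":0,"wx":0,"wy":0,"wz":0},{"x":0.5,"y":-3.43,"z":0,"wx":0,"wy":0,"wz":0},{"x":0.5,"y":-3.43,"z":0,"wx":0,"wy":0,"wz":0},{"x":0.5,"y":-3.43,"z":0,"wx":0,"wy":0,"wz":0},{"x":0.5,"y":-3.43,"z":0,"wx":0,"wy":0,"wz":0},{"x":0.5,"y":-3.43,"z":0,"wx":0,"wy":0,"wz":0},{"x":0.5,"y":-3.43,"z":0,"wx":0,"wy":0,"wz":0},{"x":0,"y":0,"z":0,"wx":0,"wy":0,"wz":0.123},{"x":0,"y":0,"z":0,"wx":0,"wy":0,"wz":0.123},{"x":0,"y":0,"z":0,"wx":0,"wy":0,"wz":0.123},{"x":0,"y":0,"z":0,"wx":0,"wy":0,"wz":0.123},{"x":0,"y":0,"z":0,"wx":0,"wy":0,"wz":0.123},{"x":0,"y":0,"z":0,"wx":0,"wy":0,"wz":0.123},{"x":0,"y":0,"z":0,"wx":0,"wy":0,"wz":0.123},{"x":0,"y":0,"z":0,"wx":0,"wy":0,"wz":0.123},{"x":0,"y":0,"z":0,"wx":0,"wy":0,"wz":0.123}])

```text
time_s: 13.72
tool_pos: [0.4687, 0.004, 0.1274]
eef_rot: [0.631, 0.775, -0.0, -0.0]
wrist_force: [-0.4, 0.8, 0.1]
finger_gap: -0.0001
gripper_force: 0.0
```

Call:
carry_out(series=[{"x":0,"y":0,"z":0,"wx":0,"wy":0,"wz":0.123},{"x":0,"y":0,"z":0,"wx":0,"wy":0,"wz":0.123},{"x":0,"y":0,"z":0,"wx":0,"wy":0,"wz":0.123},{"x":0,"y":0,"z":0,"wx":0,"wy":0,"wz":0.123},{"x":0,"y":0,"z":0,"wx":0,"wy":0,"wz":0.123},{"x":0,"y":0,"z":0,"wx":0,"wy":0,"wz":0.123},{"x":0,"y":0,"z":0,"wx":0,"wy":0,"wz":0.123},{"x":0,"y":0,"z":0,"wx":0,"wy":0,"wz":0.123},{"x":0,"y":0,"z":0,"wx":0,"wy":0,"wz":0.123},{"x":0,"y":0,"z":0,"wx":0,"wy":0,"wz":0.123},{"x":0,"y":0,"z":0,"wx":0,"wy":0,"wz":0.123},{"x":0,"y":0,"z":0,"wx":0,"wy":0,"wz":0.123},{"x":0,"y":0,"z":0,"wx":0,"wy":0,"wz":0.123},{"x":0,"y":0,"z":0,"wx":0,"wy":0,"wz":0.123},{"x":0,"y":0,"z":0,"wx":0,"wy":0,"wz":0},{"x":0,"y":0,"z":0,"wx":0,"wy":0,"wz":0}], jaw=5)

```text
time_s: 15.05
tool_pos: [0.4688, 0.0042, 0.1274]
eef_rot: [1.0, 0.032, 0.0, 0.0]
wrist_force: [0.7, 0.0, 0.1]
finger_gap: 0.0499
gripper_force: 0.0
```

Run:
```python
from h import *
c=look('wrist');pickle.dump(c,open('w7.pkl','wb'))
go((.498,.006,.006)); tpiece(c,False,3,.020)
```

```text
at [0.4688 0.0041 0.1274] t 15.1 head 3.66 gap 0.05 q [ 0.26  0.26 -0.46  2.13  0.16  0.78 -1.81]
  shift cm to [0.498 0.006 0.006] = [ 2.93  0.   12.14]
origin [0.5379 0.0113] head 5.44 slopes [ 0.014 -0.014] 0.021 [-0.001   0.0244  0.0486  0.1031] crown x 0.0184
  grip [0.5011 0.0078] z top 0.0243
```

Call:
carry_out(series=[{"x":1.6,"y":-0.17,"z":1,"wx":0,"wy":0,"wz":0},{"x":1.6,"y":0,"z":3,"wx":0,"wy":0,"wz":-0.031},{"x":0,"y":0,"z":3,"wx":0,"wy":0,"wz":0},{"x":0,"y":0,"z":3,"wx":0,"wy":0,"wz":0},{"x":0,"y":0,"z":1,"wx":0,"wy":0,"wz":0},{"x":0,"y":0,"z":0.9,"wx":0,"wy":0,"wz":0},{"x":0,"y":0,"z":0,"wx":0,"wy":0,"wz":0},{"x":0,"y":0,"z":0,"wx":0,"wy":0,"wz":0}])

```text
time_s: 15.77
tool_pos: [0.5011, 0.0077, 0.0092]
eef_rot: [0.999, 0.045, 0.0, -0.0]
wrist_force: [0.5, -0.7, 0.6]
finger_gap: 0.0499
gripper_force: 0.0
```

Call:
carry_out(series=[{"x":0,"y":0,"z":0,"wx":0,"wy":0,"wz":0},{"x":0,"y":0,"z":0,"wx":0,"wy":0,"wz":0},{"x":0,"y":0,"z":0,"wx":0,"wy":0,"wz":0},{"x":0,"y":0,"z":0,"wx":0,"wy":0,"wz":0},{"x":0,"y":0,"z":0,"wx":0,"wy":0,"wz":0},{"x":0,"y":0,"z":0,"wx":0,"wy":0,"wz":0}], jaw=1.5)

```text
time_s: 16.27
tool_pos: [0.5016, 0.0075, 0.0099]
eef_rot: [0.999, 0.045, 0.001, 0.0]
wrist_force: [-2.8, -0.2, 13.4]
finger_gap: 0.0241
gripper_force: 58.9
```

Run:
```python
from h import *
go(GR['pawn']+(.10,),165.65); print(state()['gripper_force'])
```

```text
at [0.5016 0.0075 0.0099] t 16.3 head 5.13 gap 0.0241 q [ 0.17  0.5  -0.37  2.13  0.33  0.57 -1.93]
  shift cm to [0.594  0.3241 0.1   ] = [ 12.06 -30.7   -9.  ]
  wz -2.8015
58.92253875732422
```

Call:
carry_out(series=[{"x":0,"y":0,"z":-3,"wx":0,"wy":0,"wz":0},{"x":0,"y":0,"z":-3,"wx":0,"wy":0,"wz":0},{"x":0,"y":0,"z":-3,"wx":0,"wy":0,"wz":0},{"x":1.34,"y":-3.41,"z":0,"wx":0,"wy":0,"wz":0},{"x":1.34,"y":-3.41,"z":0,"wx":0,"wy":0,"wz":0},{"x":1.34,"y":-3.41,"z":0,"wx":0,"wy":0,"wz":0},{"x":1.34,"y":-3.41,"z":0,"wx":0,"wy":0,"wz":0},{"x":1.34,"y":-3.41,"z":0,"wx":0,"wy":0,"wz":0},{"x":1.34,"y":-3.41,"z":0,"wx":0,"wy":0,"wz":0},{"x":1.34,"y":-3.41,"z":0,"wx":0,"wy":0,"wz":0},{"x":1.34,"y":-3.41,"z":0,"wx":0,"wy":0,"wz":0},{"x":1.34,"y":-3.41,"z":0,"wx":0,"wy":0,"wz":0},{"x":0,"y":0,"z":0,"wx":0,"wy":0,"wz":-0.122},{"x":0,"y":0,"z":0,"wx":0,"wy":0,"wz":-0.122},{"x":0,"y":0,"z":0,"wx":0,"wy":0,"wz":-0.122},{"x":0,"y":0,"z":0,"wx":0,"wy":0,"wz":-0.122},{"x":0,"y":0,"z":0,"wx":0,"wy":0,"wz":-0.122},{"x":0,"y":0,"z":0,"wx":0,"wy":0,"wz":-0.122},{"x":0,"y":0,"z":0,"wx":0,"wy":0,"wz":-0.122},{"x":0,"y":0,"z":0,"wx":0,"wy":0,"wz":-0.122}])

```text
time_s: 17.93
tool_pos: [0.5936, 0.3238, 0.0994]
eef_rot: [0.86, 0.511, 0.001, 0.0]
wrist_force: [0.5, -0.1, -1.3]
finger_gap: 0.0249
gripper_force: 60.4
```

Call:
carry_out(series=[{"x":0,"y":0,"z":0,"wx":0,"wy":0,"wz":-0.122},{"x":0,"y":0,"z":0,"wx":0,"wy":0,"wz":-0.122},{"x":0,"y":0,"z":0,"wx":0,"wy":0,"wz":-0.122},{"x":0,"y":0,"z":0,"wx":0,"wy":0,"wz":-0.122},{"x":0,"y":0,"z":0,"wx":0,"wy":0,"wz":-0.122},{"x":0,"y":0,"z":0,"wx":0,"wy":0,"wz":-0.122},{"x":0,"y":0,"z":0,"wx":0,"wy":0,"wz":-0.122},{"x":0,"y":0,"z":0,"wx":0,"wy":0,"wz":-0.122},{"x":0,"y":0,"z":0,"wx":0,"wy":0,"wz":-0.122},{"x":0,"y":0,"z":0,"wx":0,"wy":0,"wz":-0.122},{"x":0,"y":0,"z":0,"wx":0,"wy":0,"wz":-0.122},{"x":0,"y":0,"z":0,"wx":0,"wy":0,"wz":-0.122},{"x":0,"y":0,"z":0,"wx":0,"wy":0,"wz":-0.122},{"x":0,"y":0,"z":0,"wx":0,"wy":0,"wz":-0.122},{"x":0,"y":0,"z":0,"wx":0,"wy":0,"wz":-0.118},{"x":0,"y":0,"z":0,"wx":0,"wy":0,"wz":0},{"x":0,"y":0,"z":0,"wx":0,"wy":0,"wz":0}])

```text
time_s: 19.35
tool_pos: [0.5936, 0.3237, 0.0988]
eef_rot: [0.127, 0.992, 0.0, 0.0]
wrist_force: [-0.4, 0.4, -1.2]
finger_gap: 0.0246
gripper_force: 60.3
```

Run:
```python
from h import *
go(GR['pawn']+(.040,),165.65); print(state()['gripper_force'],state()['wrist_force'])
```

```text
at [0.5936 0.3237 0.0988] t 19.4 head 165.45 gap 0.0246 q [ 0.1   0.81 -1.05  1.66  0.76  1.14  0.15]
  shift cm to [0.594  0.3241 0.04  ] = [-0.03  0.04  5.88]
  wz -0.0035
60.33366680145264 [-0.44031233  0.37653953 -1.179263  ]
```

Call:
carry_out(series=[{"x":0.05,"y":0.16,"z":2,"wx":0,"wy":0,"wz":-0.003},{"x":0,"y":0,"z":2,"wx":0,"wy":0,"wz":0},{"x":0,"y":0,"z":1.8,"wx":0,"wy":0,"wz":0},{"x":0,"y":0,"z":0,"wx":0,"wy":0,"wz":0},{"x":0,"y":0,"z":0,"wx":0,"wy":0,"wz":0},{"x":0,"y":0,"z":0,"wx":0,"wy":0,"wz":0}])

```text
time_s: 19.85
tool_pos: [0.5934, 0.3262, 0.0411]
eef_rot: [0.124, 0.992, 0.0, 0.0]
wrist_force: [0.7, -0.6, -0.9]
finger_gap: 0.0242
gripper_force: 60.3
```

Run:
```python
from h import *
go(GR['pawn']+(.031,),165.65)
c=look('wrist');pickle.dump(c,open('w8.pkl','wb'))
cv2.imwrite('pics/w8.png',cv2.resize(c['image'][90:240,160:360,::-1],(800,600),interpolation=cv2.INTER_NEAREST))
```

```text
at [0.5934 0.3262 0.0411] t 19.9 head 165.81 gap 0.0242 q [ 0.07  0.87 -1.    1.69  0.83  1.07  0.12]
  shift cm to [0.594  0.3241 0.031 ] = [-0.11 -0.19  1.01]
  wz 0.0028
```

View pics/w8.png

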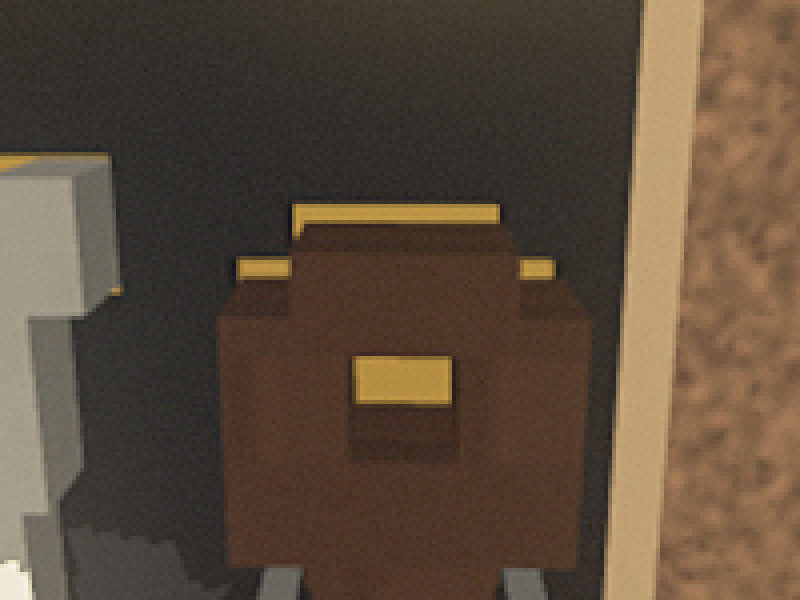

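The pawn's pocket is centred at column 396 and the piece at column 403, so I need about -1 mm in y. The crown gap of 2 mm is right.

Call:
carry_out(series=[{"x":0,"y":-0.1,"z":0.3,"wx":0,"wy":0,"wz":0},{"x":0,"y":0,"z":0.3,"wx":0,"wy":0,"wz":0},{"x":0,"y":0,"z":0.3,"wx":0,"wy":0,"wz":0},{"x":0,"y":0,"z":0.2,"wx":0,"wy":0,"wz":0},{"x":0,"y":0,"z":0,"wx":0,"wy":0,"wz":0},{"x":0,"y":0,"z":0,"wx":0,"wy":0,"wz":0}])

```text
time_s: 20.4
tool_pos: [0.5934, 0.3249, 0.0295]
eef_rot: [0.123, 0.992, 0.0, 0.0]
wrist_force: [2.8, 0.7, 0.3]
finger_gap: 0.0248
gripper_force: 60.3
```

Call:
carry_out(series=[{"x":0,"y":0,"z":0,"wx":0,"wy":0,"wz":0},{"x":0,"y":0,"z":0,"wx":0,"wy":0,"wz":0},{"x":0,"y":0,"z":0,"wx":0,"wy":0,"wz":0},{"x":0,"y":0,"z":-1.5,"wx":0,"wy":0,"wz":0},{"x":0,"y":0,"z":-1.5,"wx":0,"wy":0,"wz":0},{"x":0,"y":0,"z":-1,"wx":0,"wy":0,"wz":0}], jaw=4)

```text
time_s: 20.9
tool_pos: [0.5933, 0.3255, 0.0721]
eef_rot: [0.123, 0.992, 0.001, 0.001]
wrist_force: [0.7, 0.6, -0.1]
finger_gap: 0.0398
gripper_force: 0.0
```

Call:
carry_out(series=[{"x":0,"y":0,"z":0,"wx":0,"wy":0,"wz":0},{"x":0,"y":0,"z":0,"wx":0,"wy":0,"wz":0},{"x":0,"y":0,"z":0,"wx":0,"wy":0,"wz":0},{"x":0,"y":0,"z":0,"wx":0,"wy":0,"wz":0},{"x":0,"y":0,"z":1.5,"wx":0,"wy":0,"wz":0},{"x":0,"y":0,"z":1,"wx":0,"wy":0,"wz":0},{"x":0,"y":0,"z":0.3,"wx":0,"wy":0,"wz":0},{"x":0,"y":0,"z":0.3,"wx":0,"wy":0,"wz":0},{"x":0,"y":0,"z":0.1,"wx":0,"wy":0,"wz":0},{"x":0,"y":0,"z":0,"wx":0,"wy":0,"wz":0},{"x":0,"y":0,"z":0,"wx":0,"wy":0,"wz":0}], jaw=0)

```text
time_s: 21.82
tool_pos: [0.5927, 0.3247, 0.0381]
eef_rot: [0.123, 0.992, -0.0, -0.0]
wrist_force: [-5.2, -6.2, 20.0]
finger_gap: 0.0
gripper_force: 9.8
```

The pawn is home at 20 N and z 0.038. Next I'll move to the rack and tilt square to the board.

Call:
carry_out(series=[{"x":0,"y":0,"z":-3.2,"wx":0,"wy":0,"wz":0},{"x":0,"y":0,"z":-3.2,"wx":0,"wy":0,"wz":0},{"x":0,"y":0,"z":-3.2,"wx":0,"wy":0,"wz":0},{"x":0,"y":0,"z":-3.2,"wx":0,"wy":0,"wz":0},{"x":0,"y":0,"z":-3.2,"wx":0,"wy":0,"wz":0},{"x":-0.99,"y":-3.69,"z":0,"wx":0,"wy":0,"wz":0},{"x":-0.99,"y":-3.69,"z":0,"wx":0,"wy":0,"wz":0},{"x":-0.99,"y":-3.69,"z":0,"wx":0,"wy":0,"wz":0},{"x":-0.99,"y":-3.69,"z":0,"wx":0,"wy":0,"wz":0},{"x":-0.99,"y":-3.69,"z":0,"wx":0,"wy":0,"wz":0},{"x":-0.99,"y":-3.69,"z":0,"wx":0,"wy":0,"wz":0},{"x":-0.99,"y":-3.69,"z":0,"wx":0,"wy":0,"wz":0},{"x":-0.99,"y":-3.69,"z":0,"wx":0,"wy":0,"wz":0},{"x":-0.99,"y":-3.69,"z":0,"wx":0,"wy":0,"wz":0},{"x":-0.99,"y":-3.69,"z":0,"wx":0,"wy":0,"wz":0},{"x":-0.99,"y":-3.69,"z":0,"wx":0,"wy":0,"wz":0},{"x":-0.99,"y":-3.69,"z":0,"wx":0,"wy":0,"wz":0},{"x":-0.99,"y":-3.69,"z":0,"wx":0,"wy":0,"wz":0},{"x":-0.99,"y":-3.69,"z":0,"wx":0,"wy":0,"wz":0},{"x":-0.99,"y":-3.69,"z":0,"wx":0,"wy":0,"wz":0}])

```text
time_s: 23.48
tool_pos: [0.6011, -0.2503, 0.1968]
eef_rot: [0.123, 0.992, 0.0, -0.0]
wrist_force: [1.5, 1.2, -0.2]
finger_gap: -0.0001
gripper_force: 0.0
```

Call:
carry_out(series=[{"x":0,"y":0,"z":0,"wx":0,"wy":0,"wz":-0.115},{"x":0,"y":0,"z":0,"wx":0,"wy":0,"wz":-0.115},{"x":0,"y":0,"z":0,"wx":0,"wy":0,"wz":-0.114},{"x":0,"y":0,"z":0,"wx":0,"wy":0.122,"wz":0},{"x":0,"y":0,"z":0,"wx":0,"wy":0.122,"wz":0},{"x":0,"y":0,"z":0,"wx":0,"wy":0.122,"wz":0},{"x":0,"y":0,"z":0,"wx":0,"wy":0.122,"wz":0},{"x":0,"y":0,"z":0,"wx":0,"wy":0.123,"wz":0},{"x":0,"y":0,"z":0,"wx":0,"wy":0,"wz":0},{"x":0,"y":0,"z":0,"wx":0,"wy":0,"wz":0}], jaw=4.5)

```text
time_s: 24.32
tool_pos: [0.6024, -0.2466, 0.1948]
eef_rot: [-0.048, 0.952, -0.014, -0.301]
wrist_force: [0.1, -0.6, 0.6]
finger_gap: 0.0449
gripper_force: 0.0
```

Run:
```python
from h import *
c=look('wrist','w9.png');pickle.dump(c,open('w9.pkl','wb'))
go((.601,-.248,.158)); print(R.from_quat(state()['eef_rot']).as_matrix().round(3))
P=cloud(c); hsv=cv2.cvtColor(c['image'],cv2.COLOR_RGB2HSV)
m=(hsv[...,0]>45)&(hsv[...,0]<90)&(hsv[...,1]>100); m=cv2.erode(m.astype(np.uint8),np.ones((3,3)))>0
Q=P[m]; Q=Q[np.isfinite(Q[:,0])]; 
for _ in range(3):
    A=np.c_[Q[:,:2],np.ones(len(Q))]; co=np.linalg.lstsq(A,Q[:,2],rcond=None)[0]; r=A@co-Q[:,2]; Q=Q[abs(r)<.005]
n=np.r_[-co[:2],1]; n/=np.linalg.norm(n); print(len(Q),'n',n.round(4),'tilt',np.degrees(np.arccos(n[2])),'head',np.degrees(np.arctan2(n[1],n[0])),co.round(4),r.std())
```

```text
at [ 0.6021 -0.2475  0.1962] t 24.4 head -174.33 gap 0.0454 q [ 0.68  0.93 -0.93  1.22  0.65  1.93  1.46]
  shift cm to [ 0.601 -0.248  0.158] = [-2.09 -0.04  3.2 ]
[[-0.816 -0.098 -0.57 ]
 [-0.081  0.995 -0.055]
 [ 0.573  0.001 -0.82 ]]
0 n [-0. -0.  1.] tilt 0.0 head -180.0 [0. 0. 0.] nan
  ret = _var(a, axis=axis, dtype=dtype, out=out, ddof=ddof,
  arrmean = um.true_divide(arrmean, div, out=arrmean,
  ret = ret.dtype.type(ret / rcount)
```

View pics/w9.png

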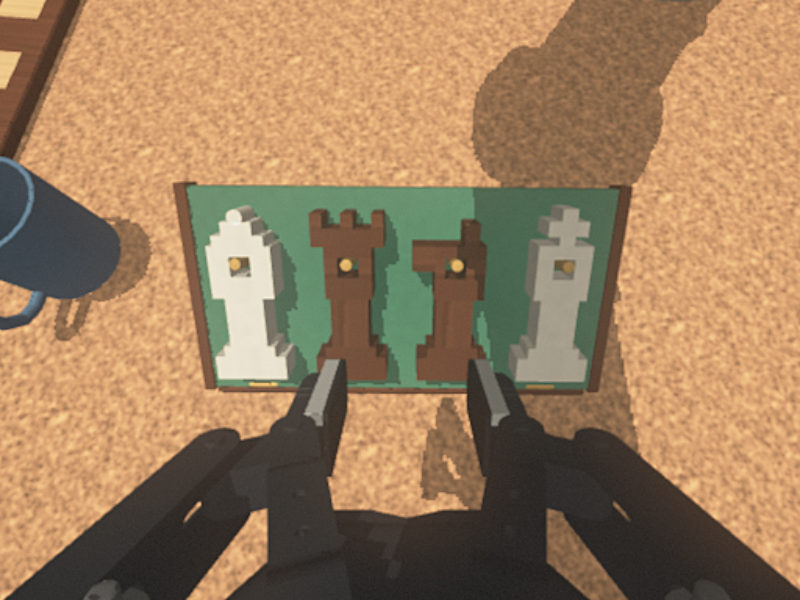

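The rack view shows bishop (250,295), queen (347,295), knight (450,300) and king (553,295), all hung crown up and parallel. Next I'll measure in the board plane.

```bash
cat > rackm.py <<'E'
from h import *
c=pickle.load(open('w9.pkl','rb'))
P=cloud(c); hsv=cv2.cvtColor(c['image'],cv2.COLOR_RGB2HSV)
m=(hsv[...,0]>50)&(hsv[...,0]<90)&(hsv[...,1]>55); m=cv2.erode(m.astype(np.uint8),np.ones((3,3)))>0; m[270:]=False
Q=P[m]; Q=Q[np.isfinite(Q[:,0])]; Q=Q[np.random.default_rng(0).permutation(len(Q))]
for _ in range(4):
    A=np.c_[Q[:,:2],np.ones(len(Q))]; co=np.linalg.lstsq(A,Q[:,2],rcond=None)[0]; r=A@co-Q[:,2]; Q=Q[abs(r)<max(.004,2*r.std())]
n=np.r_[-co[:2],1]; n/=np.linalg.norm(n); d=n[2]*co[2]
print(len(Q),'n',n.round(4),'tilt',np.degrees(np.arccos(n[2])).round(2),'head',np.degrees(np.arctan2(n[1],n[0])).round(2),'d',d.round(4),r.std().round(4))
W=c['W']
def castn(k,h):
    dd=np.c_[(k[:,0]-c['cx'])/c['fx'],(k[:,1]-c['cy'])/c['fy'],np.ones(len(k))]@W[:3,:3].T; o=W[:3,3]
    return o+dd*((d+h-o@n)/(dd@n))[:,None]
H=P@n-d; lo=P[...,2]
ex=np.array([0,0,1.])-n*n[2]; ex/=np.linalg.norm(ex); ey=np.cross(n,ex)
w=((hsv[...,1]<70)&(hsv[...,2]>90))|((hsv[...,0]<14)&(hsv[...,2]<125))
pm=(H>.012)&(H<.034)&w; pm[260:]=False; pm=cv2.morphologyEx(pm.astype(np.uint8),cv2.MORPH_OPEN,np.ones((3,3)))
print('ex',ex.round(4),'ey',ey.round(4))
for k in rect(pm,400):
    q3=castn(k,.024); q=np.c_[q3@ex,q3@ey]
    if np.ptp(q[:,0])>.15: continue
    h=0.
    for i in range(3):
        o,sl,*rr=base_frame(q,h); e=np.array([np.cos(h),np.sin(h)]); f=np.array([-e[1],e[0]]); qq=(q-o)@np.c_[e,f]
        st=qq[(qq[:,0]>-.05)&(qq[:,0]<-.028)]; s1=[np.polyfit(g[:,0],g[:,1],1)[0] for g in (st[st[:,1]>0],st[st[:,1]<0])]; h+=np.mean(s1)
    gr=o-.037*e; g3=gr[0]*ex+gr[1]*ey+n*d
    print('piece px',k.mean(0).round(),'h',np.degrees(h).round(2),'sl',np.round(s1,3),np.round(rr,4),'xmax',qq[:,0].max().round(4),'org',o.round(4),'grip on board',g3.round(4),'hgt',np.nanmedian(H[pm>0]).round(4))
E
python3 rackm.py
```

```text
11638 n [0.5719 0.0526 0.8186] tilt 35.05 head 5.26 d 0.3374 0.0009
ex [-0.8152 -0.075   0.5743] ey [ 0.0917 -0.9958  0.    ]
piece px [288. 209.] h 2.02 sl [ 0.002 -0.   ] [-0.0066  0.024   0.0362  0.0796] xmax -0.0051 org [-0.3501  0.2781] grip on board [ 0.5338 -0.2288  0.0539] hgt 0.0239
piece px [225. 211.] h 3.73 sl [-0.041  0.041] [-0.0012  0.0231  0.0499  0.0821] xmax -0.0029 org [-0.3513  0.3454] grip on board [ 0.5409 -0.2947  0.0532] hgt 0.0239
  return _methods._mean(a, axis=axis, dtype=dtype,
  ret = ret.dtype.type(ret / rcount)
Traceback (most recent call last):
  File "rackm.py", line 25, in <module>
    st=qq[(qq[:,0]>-.05)&(qq[:,0]<-.028)]; s1=[np.polyfit(g[:,0],g[:,1],1)[0] for g in (st[st[:,1]>0],st[st[:,1]<0])]; h+=np.mean(s1)
                                               ~~~~~~~~~~^^^^^^^^^^^^^^^^^
TypeError: expected non-empty vector for x
```

```bash
sed -i 's/^pm=.*$/pm=(H>.014)\&(H<.036)\&(lo>.02)\&(hsv[...,0]<46); pm=cv2.morphologyEx(pm.astype(np.uint8),cv2.MORPH_OPEN,np.ones((3,3)))/; s/if np.ptp(q\[:,0\])>.15: continue/if not .09<np.ptp(q[:,0])<.15 or np.ptp(q[:,1])>.07: continue/' rackm.py; python3 rackm.py
```

```text
11638 n [0.5719 0.0526 0.8186] tilt 35.05 head 5.26 d 0.3374 0.0009
ex [-0.8152 -0.075   0.5743] ey [ 0.0917 -0.9958  0.    ]
piece px [289. 193.] h 0.8 sl [ 0.022 -0.022] [-0.0067  0.0258  0.0362  0.1134] xmax 0.0292 org [-0.3502  0.2764] grip on board [ 0.5339 -0.228   0.0538] hgt 0.0239
piece px [224. 185.] h 0.05 sl [ 0.02 -0.02] [-0.0003  0.0257  0.0498  0.1206] xmax 0.0365 org [-0.3507  0.3409] grip on board [ 0.5403 -0.2925  0.0535] hgt 0.0239
piece px [158. 192.] h 0.74 sl [-0.01  0.01] [-0.001   0.0285  0.0523  0.1225] xmax 0.0372 org [-0.3502  0.4125] grip on board [ 0.5463 -0.3635  0.0538] hgt 0.0239
piece px [357. 190.] h 0.66 sl [ 0.006 -0.006] [0.     0.028  0.0521 0.1245] xmax 0.0405 org [-0.3509  0.1988] grip on board [ 0.5273 -0.1507  0.0534] hgt 0.0239
```

```bash
cat >> h.py <<'E'
N=np.array([.5719,.0526,.8186]);EX=np.array([-.8152,-.075,.5743]);EY=np.array([.0917,-.9958,0])
RG=dict(king=((.5273,-.1507,.0534),.66),knight=((.5333,-.2213,.0538),.5),queen=((.5403,-.2925,.0535),.05),bishop=((.5463,-.3635,.0538),.7))
def torack(name,h):
    g,a=RG[name]; p=np.array(g)+N*h; go(p)
    a=np.radians(a); x=EX*np.cos(a)+EY*np.sin(a); T=np.c_[x,np.cross(-N,x),-N]
    Rt=R.from_quat(state()['eef_rot']).as_matrix(); print('  turn',R.from_matrix(Rt.T@T).as_rotvec().round(3)); print('  F',state()['wrist_force'].round(1))
E
python3 - <<'E'
from h import *
torack('king',.009)
E
```

```text
at [ 0.6021 -0.2475  0.1962] t 24.4 head -174.33 gap 0.0454 q [ 0.68  0.93 -0.93  1.22  0.65  1.93  1.46]
  shift cm to [ 0.5324 -0.1502  0.0608] = [-2.86 10.35 14.54]
  turn [-0.003  0.002 -0.006]
  F [-0.6 -0.5  0.1]
```

Call:
carry_out(series=[{"x":-0.71,"y":2.59,"z":0,"wx":0,"wy":0,"wz":-0.006},{"x":-0.72,"y":2.59,"z":0,"wx":0,"wy":0,"wz":0},{"x":-0.72,"y":2.59,"z":0,"wx":0,"wy":0,"wz":0},{"x":-0.71,"y":2.59,"z":0,"wx":0,"wy":0,"wz":0},{"x":0,"y":0,"z":2.5,"wx":0,"wy":0,"wz":0},{"x":0,"y":0,"z":2.5,"wx":0,"wy":0,"wz":0},{"x":0,"y":0,"z":2.5,"wx":0,"wy":0,"wz":0},{"x":0,"y":0,"z":2.5,"wx":0,"wy":0,"wz":0},{"x":0,"y":0,"z":0,"wx":0,"wy":0,"wz":0},{"x":0,"y":0,"z":0,"wx":0,"wy":0,"wz":0}])

```text
time_s: 25.2
tool_pos: [0.5567, -0.1498, 0.0999]
eef_rot: [-0.048, 0.953, -0.014, -0.3]
wrist_force: [0.8, 0.1, 0.6]
finger_gap: 0.0451
gripper_force: 0.0
```

Run:
```python
from h import *
torack('king',.009)
```

```text
at [ 0.5567 -0.1498  0.0999] t 25.2 head -174.15 gap 0.0451 q [ 0.65  0.95 -0.95  1.47  0.62  1.72  1.26]
  shift cm to [ 0.5324 -0.1502  0.0608] = [-0.26  0.19  4.59]
  turn [-0.002  0.002 -0.003]
  F [0.8 0.1 0.6]
```

Call:
carry_out(series=[{"x":-0.25,"y":0.19,"z":0.5,"wx":0,"wy":0,"wz":0},{"x":0,"y":0,"z":1.6,"wx":0,"wy":0,"wz":0},{"x":0,"y":0,"z":1.5,"wx":0,"wy":0,"wz":0},{"x":0,"y":0,"z":0.5,"wx":0,"wy":0,"wz":0},{"x":0,"y":0,"z":0.5,"wx":0,"wy":0,"wz":0},{"x":0,"y":0,"z":0,"wx":0,"wy":0,"wz":0},{"x":0,"y":0,"z":0,"wx":0,"wy":0,"wz":0}])

```text
time_s: 25.78
tool_pos: [0.5338, -0.1487, 0.0608]
eef_rot: [-0.049, 0.953, -0.014, -0.3]
wrist_force: [0.2, 0.4, -0.5]
finger_gap: 0.0451
gripper_force: 0.0
```

Run:
```python
from h import *
torack('king',.009)
```

```text
at [ 0.5338 -0.1487  0.0608] t 25.8 head -174.02 gap 0.0451 q [ 0.67  0.97 -0.94  1.54  0.64  1.65  1.23]
  shift cm to [ 0.5324 -0.1502  0.0608] = [ 0.12 -0.14  0.09]
  turn [-0.003  0.002 -0.001]
  F [ 0.2  0.4 -0.5]
```

Call:
carry_out(series=[{"x":0,"y":0,"z":0,"wx":0,"wy":0,"wz":0},{"x":0,"y":0,"z":0,"wx":0,"wy":0,"wz":0},{"x":0,"y":0,"z":0,"wx":0,"wy":0,"wz":0},{"x":0,"y":0,"z":0,"wx":0,"wy":0,"wz":0},{"x":0,"y":0,"z":0,"wx":0,"wy":0,"wz":0},{"x":0,"y":0,"z":0,"wx":0,"wy":0,"wz":0}], jaw=1.5)

```text
time_s: 26.28
tool_pos: [0.5339, -0.1486, 0.061]
eef_rot: [-0.049, 0.953, -0.014, -0.3]
wrist_force: [3.1, -0.0, 5.5]
finger_gap: 0.0244
gripper_force: 60.0
```

Run:
```python
from h import *
torack('king',.009)
```

```text
at [ 0.5339 -0.1486  0.061 ] t 26.3 head -174.02 gap 0.0244 q [ 0.67  0.97 -0.94  1.54  0.64  1.65  1.23]
  shift cm to [ 0.5324 -0.1502  0.0608] = [ 0.12 -0.15  0.11]
  turn [-0.003  0.002 -0.001]
  F [ 3.1 -0.   5.5]
```

Call:
carry_out(series=[{"x":0.2,"y":0,"z":0,"wx":0,"wy":0,"wz":0},{"x":0.07,"y":0,"z":-0.8,"wx":0,"wy":0,"wz":0},{"x":0.07,"y":0,"z":-0.8,"wx":0,"wy":0,"wz":0},{"x":0.07,"y":0,"z":-0.8,"wx":0,"wy":0,"wz":0},{"x":0.07,"y":0,"z":-0.8,"wx":0,"wy":0,"wz":0},{"x":0,"y":0,"z":-0.8,"wx":0,"wy":0,"wz":0},{"x":0,"y":0,"z":-2,"wx":0,"wy":0,"wz":0},{"x":0,"y":0,"z":-3,"wx":0,"wy":0,"wz":0},{"x":0,"y":0,"z":-3,"wx":0,"wy":0,"wz":0},{"x":0,"y":0,"z":0,"wx":0,"wy":-0.122,"wz":0},{"x":0,"y":0,"z":0,"wx":0,"wy":-0.122,"wz":0},{"x":0,"y":0,"z":0,"wx":0,"wy":-0.122,"wz":0},{"x":0,"y":0,"z":0,"wx":0,"wy":-0.122,"wz":0},{"x":0,"y":0,"z":0,"wx":0,"wy":-0.122,"wz":0},{"x":0,"y":0,"z":0,"wx":0,"wy":0,"wz":0}])

```text
time_s: 27.53
tool_pos: [0.5956, -0.1435, 0.1617]
eef_rot: [-0.051, 0.999, 0.001, 0.003]
wrist_force: [1.0, -0.7, 0.5]
finger_gap: 0.0247
gripper_force: 59.0
```

```bash
cat >> h.py <<'E'
def totray(name,z):
    g=np.array(GR[name]+(z,)); go(g,165.65)
    e=np.radians(165.65); x=np.array([np.cos(e),np.sin(e),0]); T=np.c_[x,np.cross([0,0,-1],x),[0,0,-1]]
    s=state(); Rt=R.from_quat(s['eef_rot']).as_matrix(); print('  turn',R.from_matrix(Rt.T@T).as_rotvec().round(3),'F',s['wrist_force'].round(1),'grip',round(float(s['gripper_force']),1))
E
python3 - <<'E'
from h import *
totray('king',.14)
E
```

```text
at [ 0.5956 -0.1435  0.1617] t 27.5 head -174.17 gap 0.0247 q [ 0.95  0.66 -1.15  1.77  0.66  1.15  1.26]
  shift cm to [0.4604 0.3579 0.14  ] = [ 8.37 51.25  2.18]
  wz 0.3521
  turn [0.002 0.006 0.352] F [ 1.  -0.7  0.5] grip 59.0
```

Call:
carry_out(series=[{"x":0.6,"y":3.66,"z":0,"wx":0,"wy":0,"wz":0},{"x":0.6,"y":3.66,"z":0,"wx":0,"wy":0,"wz":0},{"x":0.6,"y":3.66,"z":0,"wx":0,"wy":0,"wz":0},{"x":0.6,"y":3.66,"z":0,"wx":0,"wy":0,"wz":0},{"x":0.6,"y":3.66,"z":0,"wx":0,"wy":0,"wz":0},{"x":0.6,"y":3.66,"z":0,"wx":0,"wy":0,"wz":0},{"x":0.6,"y":3.66,"z":0,"wx":0,"wy":0,"wz":0},{"x":0.6,"y":3.66,"z":0,"wx":0,"wy":0,"wz":0},{"x":0.6,"y":3.66,"z":0,"wx":0,"wy":0,"wz":0},{"x":0.6,"y":3.66,"z":0,"wx":0,"wy":0,"wz":0},{"x":0.6,"y":3.66,"z":0,"wx":0,"wy":0,"wz":0},{"x":0.6,"y":3.66,"z":0,"wx":0,"wy":0,"wz":0},{"x":0.6,"y":3.66,"z":0,"wx":0,"wy":0,"wz":0},{"x":0.6,"y":3.66,"z":0,"wx":0,"wy":0,"wz":0},{"x":0,"y":0,"z":0.1,"wx":0,"wy":0.006,"wz":0.117},{"x":0,"y":0,"z":3,"wx":0,"wy":0,"wz":0.117},{"x":0,"y":0,"z":3,"wx":0,"wy":0,"wz":0.117},{"x":0,"y":0,"z":3,"wx":0,"wy":0,"wz":0},{"x":0,"y":0,"z":0,"wx":0,"wy":0,"wz":0},{"x":0,"y":0,"z":0,"wx":0,"wy":0,"wz":0}])

```text
time_s: 29.2
tool_pos: [0.4607, 0.3593, 0.072]
eef_rot: [0.123, 0.992, 0.0, -0.005]
wrist_force: [-0.4, 0.5, 0.1]
finger_gap: 0.0242
gripper_force: 59.1
```

Run:
```python
from h import *
totray('king',.041)
```

```text
at [0.4607 0.3593 0.072 ] t 29.2 head 165.85 gap 0.0242 q [-0.06  0.66 -0.95  1.89  0.66  0.94  0.  ]
  shift cm to [0.4604 0.3579 0.041 ] = [-0.04 -0.14  3.1 ]
  wz 0.0036
  turn [-0.001 -0.01   0.004] F [-0.4  0.5  0.1] grip 59.1
```

Call:
carry_out(series=[{"x":-0.1,"y":-0.03,"z":1,"wx":0,"wy":-0.01,"wz":0.003},{"x":0,"y":0,"z":2,"wx":0,"wy":0,"wz":0},{"x":0,"y":0,"z":0,"wx":0,"wy":0,"wz":0},{"x":0,"y":0,"z":0,"wx":0,"wy":0,"wz":0},{"x":0,"y":0,"z":0,"wx":0,"wy":0,"wz":0}])

```text
time_s: 29.62
tool_pos: [0.4626, 0.359, 0.0435]
eef_rot: [0.126, 0.992, 0.001, 0.002]
wrist_force: [0.4, -0.3, 0.2]
finger_gap: 0.0245
gripper_force: 59.1
```

```bash
cat >> h.py <<'E'
def hover(c,crown,u=.0095,png=None):
    "held piece over pocket: errors pocket-minus-piece in the tool frame (mm)"
    s=state(); zt=s['tool_pos'][2]; T=c['T_tool_cam']
    def tp(u_,v_,z):
        d=T[:3,:3]@np.array([(u_-c['cx'])/c['fx'],(v_-c['cy'])/c['fy'],1]); return T[:3,3]+d*((z-T[2,3])/d[2])
    hsv=cv2.cvtColor(c['image'],cv2.COLOR_RGB2HSV)
    m=((hsv[...,0]>17)&(hsv[...,0]<34)&(hsv[...,1]>120)&(hsv[...,2]>90)).astype(np.uint8)
    n,_,st,_=cv2.connectedComponentsWithStats(m)
    for x,y,w,h,a in st[1:]:
        if a<15 or y>215 or x+w<190 or x>330: continue
        fl=zt-.014; ri=zt-.026; L,Rr=tp(x-.5,y,fl),tp(x+w-.5,y,fl)
        print('px x %d-%d y %d-%d'%(x,x+w,y,y+h),'| floor-level mid y %.1f width %.1f'%((L[1]+Rr[1])*500,(Rr[1]-L[1])*1e3),'| rim x(top row) %.1f'%(tp(260,y-.5,ri)[0]*1e3),'| underside x(bottom row) %.1f'%(tp(260,y+h-.5,u)[0]*1e3),
          '| as hole: mid y %.1f w %.1f, origin x %.1f'%((tp(x-.5,y,u)[1]+tp(x+w-.5,y,u)[1])*500,(tp(x+w-.5,y,u)-tp(x-.5,y,u))[1]*1e3,tp(260,y-.5,u-.024)[0]*1e3-7))
    if png: cv2.imwrite('pics/'+png,cv2.resize(c['image'][70:220,160:360,::-1],(800,600),interpolation=cv2.INTER_NEAREST))
E
python3 - <<'E'
from h import *
totray('king',.041)
c=look('wrist'); pickle.dump(c,open('w10.pkl','wb')); hover(c,.04,png='w10.png')
print('pawn ref');c=pickle.load(open('w8.pkl','rb')); hover(c,.02)
E
```

```text
at [0.4626 0.359  0.0435] t 29.6 head 165.57 gap 0.0245 q [-0.09  0.69 -0.91  1.91  0.71  0.89 -0.04]
  shift cm to [0.4604 0.3579 0.041 ] = [ 0.19 -0.16  0.25]
  wz -0.0014
  turn [ 0.002  0.003 -0.001] F [ 0.4 -0.3  0.2] grip 59.1
px x 328-464 y 0-142 | floor-level mid y 73.4 width 74.3 | rim x(top row) 128.3 | underside x(bottom row) 57.6 | as hole: mid y 64.8 w 65.7, origin x 111.8
px x 234-285 y 99-123 | floor-level mid y -1.3 width 30.9 | rim x(top row) 80.5 | underside x(bottom row) 68.0 | as hole: mid y -1.2 w 27.3, origin x 73.5
px x 105-201 y 106-279 | floor-level mid y -66.3 width 58.7 | rim x(top row) 76.8 | underside x(bottom row) -33.6 | as hole: mid y -58.7 w 51.9, origin x 70.5
px x 227-251 y 141-151 | floor-level mid y -14.3 width 15.3 | rim x(top row) 57.0 | underside x(bottom row) 52.5 | as hole: mid y -12.7 w 13.5, origin x 54.7
px x 272-291 y 142-151 | floor-level mid y 12.7 width 12.1 | rim x(top row) 56.4 | underside x(bottom row) 52.5 | as hole: mid y 11.2 w 10.7, origin x 54.2
px x 249-273 y 177-189 | floor-level mid y -0.3 width 15.9 | rim x(top row) 34.9 | 
[... 158 characters left out ...]
.3 | underside x(bottom row) 86.6 | as hole: mid y -1.1 w 46.9, origin x 111.8
px x 233-285 y 141-150 | floor-level mid y -1.6 width 33.0 | rim x(top row) 57.0 | underside x(bottom row) 53.1 | as hole: mid y -1.5 w 29.2, origin x 54.7
px x 219-233 y 154-160 | floor-level mid y -22.9 width 9.0 | rim x(top row) 49.2 | underside x(bottom row) 47.3 | as hole: mid y -20.3 w 8.0, origin x 48.5
px x 290-299 y 154-160 | floor-level mid y 21.3 width 5.8 | rim x(top row) 49.2 | underside x(bottom row) 47.3 | as hole: mid y 18.7 w 5.1, origin x 48.5
px x 248-273 y 179-191 | floor-level mid y -0.7 width 16.6 | rim x(top row) 33.6 | underside x(bottom row) 28.5 | as hole: mid y -0.7 w 14.7, origin x 36.0
```

View pics/w10.png

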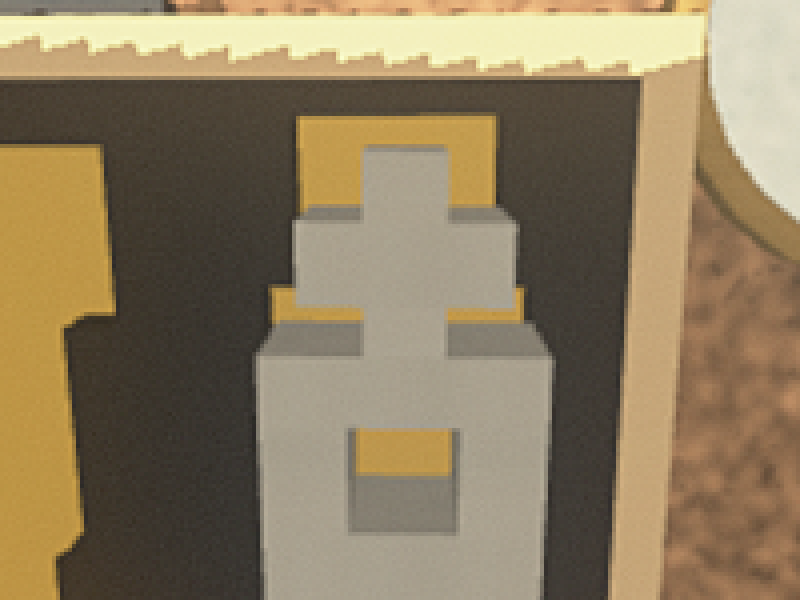

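The king's crown edge is at row 150 and the pocket edge at row 115, a 4.5 mm gap that should be 2 mm. I'll shift +2.2 mm in x and -0.6 mm in y, then insert.

Call:
carry_out(series=[{"x":0.22,"y":-0.06,"z":0.4,"wx":0,"wy":0,"wz":0},{"x":0,"y":0,"z":0.3,"wx":0,"wy":0,"wz":0},{"x":0,"y":0,"z":0.3,"wx":0,"wy":0,"wz":0},{"x":0,"y":0,"z":0.3,"wx":0,"wy":0,"wz":0},{"x":0,"y":0,"z":0,"wx":0,"wy":0,"wz":0},{"x":0,"y":0,"z":0,"wx":0,"wy":0,"wz":0}])

```text
time_s: 30.17
tool_pos: [0.46, 0.3586, 0.029]
eef_rot: [0.126, 0.992, 0.001, 0.001]
wrist_force: [3.2, 2.6, -5.6]
finger_gap: 0.0247
gripper_force: 59.1
```

Run:
```python
from h import *
totray('king',.030)
```

```text
at [0.46   0.3586 0.029 ] t 30.2 head 165.57 gap 0.0247 q [-0.1   0.71 -0.89  1.92  0.73  0.87 -0.06]
  shift cm to [0.4604 0.3579 0.03  ] = [-0.05 -0.06 -0.1 ]
  wz -0.0014
  turn [ 0.002  0.002 -0.001] F [ 3.2  2.6 -5.6] grip 59.1
```

Call:
carry_out(series=[{"x":0,"y":0,"z":0,"wx":0,"wy":0,"wz":0},{"x":0,"y":0,"z":0,"wx":0,"wy":0,"wz":0},{"x":0,"y":0,"z":0,"wx":0,"wy":0,"wz":0},{"x":0,"y":0,"z":-1.5,"wx":0,"wy":0,"wz":0},{"x":0,"y":0,"z":-1.5,"wx":0,"wy":0,"wz":0},{"x":0,"y":0,"z":-1,"wx":0,"wy":0,"wz":0}], jaw=4)

```text
time_s: 30.67
tool_pos: [0.4601, 0.359, 0.0716]
eef_rot: [0.126, 0.992, 0.001, 0.002]
wrist_force: [0.9, 1.1, -0.1]
finger_gap: 0.0404
gripper_force: 0.0
```

Call:
carry_out(series=[{"x":0,"y":0,"z":0,"wx":0,"wy":0,"wz":0},{"x":0,"y":0,"z":0,"wx":0,"wy":0,"wz":0},{"x":0,"y":0,"z":0,"wx":0,"wy":0,"wz":0},{"x":0,"y":0,"z":0,"wx":0,"wy":0,"wz":0},{"x":0,"y":0,"z":1.5,"wx":0,"wy":0,"wz":0},{"x":0,"y":0,"z":1,"wx":0,"wy":0,"wz":0},{"x":0,"y":0,"z":0.3,"wx":0,"wy":0,"wz":0},{"x":0,"y":0,"z":0.3,"wx":0,"wy":0,"wz":0},{"x":0,"y":0,"z":0.1,"wx":0,"wy":0,"wz":0},{"x":0,"y":0,"z":0,"wx":0,"wy":0,"wz":0},{"x":0,"y":0,"z":0,"wx":0,"wy":0,"wz":0}], jaw=0)

```text
time_s: 31.58
tool_pos: [0.4596, 0.3585, 0.038]
eef_rot: [0.125, 0.992, -0.0, 0.001]
wrist_force: [-6.6, -7.6, 30.4]
finger_gap: -0.0
gripper_force: 14.9
```

Call:
carry_out(series=[{"x":0,"y":0,"z":-3.9,"wx":0,"wy":0,"wz":0},{"x":0,"y":0,"z":-3.9,"wx":0,"wy":0,"wz":0},{"x":0,"y":0,"z":-3.9,"wx":0,"wy":0,"wz":0},{"x":0,"y":0,"z":-3.9,"wx":0,"wy":0,"wz":0},{"x":-1.72,"y":-3.26,"z":0,"wx":0,"wy":0,"wz":0},{"x":-1.72,"y":-3.26,"z":0,"wx":0,"wy":0,"wz":0},{"x":-1.72,"y":-3.26,"z":0,"wx":0,"wy":0,"wz":0},{"x":-1.72,"y":-3.26,"z":0,"wx":0,"wy":0,"wz":0},{"x":-1.72,"y":-3.26,"z":0,"wx":0,"wy":0,"wz":0},{"x":-1.72,"y":-3.26,"z":0,"wx":0,"wy":0,"wz":0},{"x":-1.72,"y":-3.26,"z":0,"wx":0,"wy":0,"wz":0},{"x":-1.72,"y":-3.26,"z":0,"wx":0,"wy":0,"wz":0},{"x":-1.72,"y":-3.26,"z":0,"wx":0,"wy":0,"wz":0},{"x":-1.72,"y":-3.26,"z":0,"wx":0,"wy":0,"wz":0},{"x":-1.72,"y":-3.26,"z":0,"wx":0,"wy":0,"wz":0},{"x":-1.72,"y":-3.26,"z":0,"wx":0,"wy":0,"wz":0},{"x":-1.72,"y":-3.26,"z":0,"wx":0,"wy":0,"wz":0},{"x":-1.72,"y":-3.26,"z":0,"wx":0,"wy":0,"wz":0},{"x":-1.72,"y":-3.26,"z":0,"wx":0,"wy":0,"wz":0},{"x":-1.72,"y":-3.26,"z":0,"wx":0,"wy":0,"wz":0}])

```text
time_s: 33.25
tool_pos: [0.5958, -0.2173, 0.1924]
eef_rot: [0.126, 0.992, 0.001, 0.001]
wrist_force: [1.3, 0.5, 0.4]
finger_gap: -0.0001
gripper_force: 0.0
```

Call:
carry_out(series=[{"x":0,"y":0,"z":0,"wx":0,"wy":0,"wz":-0.115},{"x":0,"y":0,"z":0,"wx":0,"wy":0,"wz":-0.115},{"x":0,"y":0,"z":0,"wx":0,"wy":0,"wz":-0.114},{"x":0,"y":0,"z":0,"wx":0,"wy":0.122,"wz":0},{"x":0,"y":0,"z":0,"wx":0,"wy":0.122,"wz":0},{"x":0,"y":0,"z":0,"wx":0,"wy":0.122,"wz":0},{"x":0,"y":0,"z":0,"wx":0,"wy":0.122,"wz":0},{"x":0,"y":0,"z":0,"wx":0,"wy":0.122,"wz":0},{"x":0,"y":0,"z":0,"wx":0,"wy":0,"wz":0},{"x":0,"y":0,"z":0,"wx":0,"wy":0,"wz":0}], jaw=4.5)

```text
time_s: 34.08
tool_pos: [0.5965, -0.2139, 0.1904]
eef_rot: [-0.045, 0.953, -0.013, -0.3]
wrist_force: [-0.7, 0.7, 0.2]
finger_gap: 0.0451
gripper_force: 0.0
```

Run:
```python
from h import *
torack('knight',.009)
```

```text
at [ 0.5965 -0.2139  0.1904] t 34.1 head -174.51 gap 0.0451 q [ 0.63  0.88 -0.86  1.27  0.58  1.87  1.44]
  shift cm to [ 0.5384 -0.2208  0.0612] = [-2.6  -0.18 13.94]
  turn [ 0.001  0.002 -0.005]
  F [-0.7  0.7  0.2]
```

Call:
carry_out(series=[{"x":-1.3,"y":-0.09,"z":1,"wx":0,"wy":0,"wz":-0.005},{"x":-1.3,"y":-0.09,"z":2.5,"wx":0,"wy":0,"wz":0},{"x":0,"y":0,"z":2.5,"wx":0,"wy":0,"wz":0},{"x":0,"y":0,"z":2.5,"wx":0,"wy":0,"wz":0},{"x":0,"y":0,"z":2,"wx":0,"wy":0,"wz":0},{"x":0,"y":0,"z":0,"wx":0,"wy":0,"wz":0},{"x":0,"y":0,"z":0,"wx":0,"wy":0,"wz":0},{"x":0,"y":0,"z":0,"wx":0,"wy":0,"wz":0}])

```text
time_s: 34.75
tool_pos: [0.5585, -0.2211, 0.0934]
eef_rot: [-0.046, 0.954, -0.013, -0.297]
wrist_force: [0.8, 0.4, -0.1]
finger_gap: 0.045
gripper_force: 0.0
```

Run:
```python
from h import *
torack('knight',.009)
```

```text
at [ 0.5585 -0.2211  0.0934] t 34.8 head -174.43 gap 0.045 q [ 0.68  0.93 -0.84  1.43  0.62  1.7   1.4 ]
  shift cm to [ 0.5384 -0.2208  0.0612] = [-0.19  0.21  3.79]
  turn [ 0.     0.007 -0.004]
  F [ 0.8  0.4 -0.1]
```

Call:
carry_out(series=[{"x":-0.1,"y":0.1,"z":0.5,"wx":0,"wy":0.006,"wz":-0.003},{"x":0,"y":0,"z":1.3,"wx":0,"wy":0,"wz":0},{"x":0,"y":0,"z":1,"wx":0,"wy":0,"wz":0},{"x":0,"y":0,"z":0.5,"wx":0,"wy":0,"wz":0},{"x":0,"y":0,"z":0.5,"wx":0,"wy":0,"wz":0},{"x":0,"y":0,"z":0,"wx":0,"wy":0,"wz":0},{"x":0,"y":0,"z":0,"wx":0,"wy":0,"wz":0},{"x":0,"y":0,"z":0,"wx":0,"wy":0,"wz":0}])

```text
time_s: 35.42
tool_pos: [0.537, -0.2215, 0.0605]
eef_rot: [-0.048, 0.952, -0.012, -0.302]
wrist_force: [0.1, -0.6, -0.4]
finger_gap: 0.0452
gripper_force: 0.0
```

Run:
```python
from h import *
torack('knight',.009)
```

```text
at [ 0.537  -0.2215  0.0605] t 35.4 head -174.15 gap 0.0452 q [ 0.69  0.95 -0.83  1.49  0.64  1.65  1.38]
  shift cm to [ 0.5384 -0.2208  0.0612] = [-0.09  0.06 -0.14]
  turn [ 0.    -0.001 -0.   ]
  F [ 0.1 -0.6 -0.4]
```

Call:
carry_out(series=[{"x":-0.05,"y":0.05,"z":-0.1,"wx":0,"wy":0,"wz":0},{"x":0,"y":0,"z":0,"wx":0,"wy":0,"wz":0},{"x":0,"y":0,"z":0,"wx":0,"wy":0,"wz":0},{"x":0,"y":0,"z":0,"wx":0,"wy":0,"wz":0},{"x":0,"y":0,"z":0,"wx":0,"wy":0,"wz":0},{"x":0,"y":0,"z":0,"wx":0,"wy":0,"wz":0}], jaw=1.5)

```text
time_s: 35.92
tool_pos: [0.5383, -0.2208, 0.0615]
eef_rot: [-0.048, 0.952, -0.013, -0.301]
wrist_force: [3.1, 0.5, 6.3]
finger_gap: 0.0242
gripper_force: 59.9
```

Call:
carry_out(series=[{"x":0.2,"y":0,"z":0,"wx":0,"wy":0,"wz":0},{"x":0.07,"y":0,"z":-0.8,"wx":0,"wy":0,"wz":0},{"x":0.07,"y":0,"z":-0.8,"wx":0,"wy":0,"wz":0},{"x":0.07,"y":0,"z":-0.8,"wx":0,"wy":0,"wz":0},{"x":0.07,"y":0,"z":-0.8,"wx":0,"wy":0,"wz":0},{"x":0,"y":0,"z":-0.8,"wx":0,"wy":0,"wz":0},{"x":0,"y":0,"z":-2,"wx":0,"wy":0,"wz":0},{"x":0,"y":0,"z":-3,"wx":0,"wy":0,"wz":0},{"x":0,"y":0,"z":-3,"wx":0,"wy":0,"wz":0},{"x":0,"y":0,"z":0,"wx":0,"wy":-0.122,"wz":0},{"x":0,"y":0,"z":0,"wx":0,"wy":-0.122,"wz":0},{"x":0,"y":0,"z":0,"wx":0,"wy":-0.122,"wz":0},{"x":0,"y":0,"z":0,"wx":0,"wy":-0.122,"wz":0},{"x":0,"y":0,"z":0,"wx":0,"wy":-0.122,"wz":0},{"x":0,"y":0,"z":0,"wx":0,"wy":0,"wz":0},{"x":0,"y":0,"z":0,"wx":0,"wy":0,"wz":0}])

```text
time_s: 37.25
tool_pos: [0.6012, -0.2168, 0.1627]
eef_rot: [-0.048, 0.999, 0.001, -0.002]
wrist_force: [-0.6, -0.8, 0.1]
finger_gap: 0.0246
gripper_force: 59.0
```

Run:
```python
from h import *
totray('knight',.16)
```

```text
at [ 0.6012 -0.2168  0.1627] t 37.2 head -174.47 gap 0.0246 q [ 0.98  0.66 -1.05  1.7   0.61  1.15  1.42]
  shift cm to [0.5604 0.1923 0.16  ] = [ 0.12 41.11  0.4 ]
  wz 0.347
  turn [ 0.002 -0.005  0.347] F [-0.6 -0.8  0.1] grip 59.0
```

Call:
carry_out(series=[{"x":0,"y":3.74,"z":0,"wx":0,"wy":0,"wz":0},{"x":0,"y":3.74,"z":0,"wx":0,"wy":0,"wz":0},{"x":0,"y":3.74,"z":0,"wx":0,"wy":0,"wz":0},{"x":0,"y":3.74,"z":0,"wx":0,"wy":0,"wz":0},{"x":0,"y":3.74,"z":0,"wx":0,"wy":0,"wz":0},{"x":0,"y":3.74,"z":0,"wx":0,"wy":0,"wz":0},{"x":0,"y":3.74,"z":0,"wx":0,"wy":0,"wz":0},{"x":0,"y":3.74,"z":0,"wx":0,"wy":0,"wz":0},{"x":0,"y":3.74,"z":0,"wx":0,"wy":0,"wz":0},{"x":0,"y":3.74,"z":0,"wx":0,"wy":0,"wz":0},{"x":0.1,"y":3.74,"z":0,"wx":0,"wy":0,"wz":0},{"x":0,"y":0,"z":0,"wx":0,"wy":-0.004,"wz":0.116},{"x":0,"y":0,"z":3,"wx":0,"wy":0,"wz":0.116},{"x":0,"y":0,"z":3,"wx":0,"wy":0,"wz":0.115},{"x":0,"y":0,"z":3,"wx":0,"wy":0,"wz":0},{"x":0,"y":0,"z":0,"wx":0,"wy":0,"wz":0},{"x":0,"y":0,"z":0,"wx":0,"wy":0,"wz":0},{"x":0,"y":0,"z":0,"wx":0,"wy":0,"wz":0}])

```text
time_s: 38.75
tool_pos: [0.5617, 0.1961, 0.0753]
eef_rot: [0.123, 0.992, 0.003, -0.0]
wrist_force: [-0.4, 1.0, 0.0]
finger_gap: 0.0245
gripper_force: 59.1
```

Run:
```python
from h import *
totray('knight',.041)
```

```text
at [0.5617 0.1961 0.0753] t 38.8 head 165.88 gap 0.0245 q [ 0.25  0.66 -0.92  1.87  0.64  0.94  0.35]
  shift cm to [0.5604 0.1923 0.041 ] = [ 0.03 -0.42  3.43]
  wz 0.004
  turn [ 0.005 -0.001  0.004] F [-0.4  1.   0. ] grip 59.1
```

Call:
carry_out(series=[{"x":0.09,"y":-0.31,"z":1.2,"wx":0.004,"wy":0,"wz":0.003},{"x":0,"y":0,"z":2.2,"wx":0,"wy":0,"wz":0},{"x":0,"y":0,"z":0,"wx":0,"wy":0,"wz":0},{"x":0,"y":0,"z":0,"wx":0,"wy":0,"wz":0},{"x":0,"y":0,"z":0,"wx":0,"wy":0,"wz":0}])

```text
time_s: 39.17
tool_pos: [0.5598, 0.1922, 0.0409]
eef_rot: [0.125, 0.992, 0.001, -0.0]
wrist_force: [-0.0, 0.3, 0.6]
finger_gap: 0.0246
gripper_force: 59.2
```

Run:
```python
from h import *
totray('knight',.041)
c=look('wrist'); pickle.dump(c,open('w11.pkl','wb')); hover(c,.03)
```

```text
at [0.5598 0.1922 0.0409] t 39.2 head 165.6 gap 0.0246 q [ 0.22  0.7  -0.88  1.9   0.69  0.89  0.31]
  shift cm to [0.5604 0.1923 0.041 ] = [-0.05  0.03 -0.01]
  wz -0.0009
  turn [ 0.001 -0.001 -0.001] F [-0.   0.3  0.6] grip 59.2
px x 213-311 y 0-86 | floor-level mid y 0.1 width 52.8 | rim x(top row) 127.6 | underside x(bottom row) 87.1 | as hole: mid y 0.1 w 47.3, origin x 111.8
px x 212-290 y 122-157 | floor-level mid y -6.5 width 47.8 | rim x(top row) 68.1 | underside x(bottom row) 49.0 | as hole: mid y -5.9 w 42.9, origin x 63.4
px x 292-298 y 148-157 | floor-level mid y 21.1 width 3.8 | rim x(top row) 53.2 | underside x(bottom row) 49.0 | as hole: mid y 18.9 w 3.4, origin x 51.4
px x 248-273 y 181-193 | floor-level mid y -0.7 width 16.4 | rim x(top row) 33.0 | underside x(bottom row) 27.2 | as hole: mid y -0.6 w 14.7, origin x 34.9
```

Call:
carry_out(series=[{"x":0.22,"y":0.18,"z":0.3,"wx":0,"wy":0,"wz":0},{"x":0,"y":0,"z":0,"wx":0,"wy":0,"wz":0},{"x":0,"y":0,"z":0,"wx":0,"wy":0,"wz":0},{"x":0,"y":0,"z":0,"wx":0,"wy":0,"wz":0}])

```text
time_s: 39.55
tool_pos: [0.5577, 0.1943, 0.037]
eef_rot: [0.125, 0.992, 0.0, -0.0]
wrist_force: [-0.2, 0.3, -0.6]
finger_gap: 0.0247
gripper_force: 59.2
```

Run:
```python
from h import *
totray('knight',.041)
c=look('wrist'); pickle.dump(c,open('w12.pkl','wb')); hover(c,.03,png='w12.png')
```

```text
at [0.5577 0.1943 0.037 ] t 39.5 head 165.61 gap 0.0247 q [ 0.21  0.7  -0.88  1.9   0.69  0.88  0.3 ]
  shift cm to [0.5604 0.1923 0.041 ] = [-0.31 -0.12 -0.4 ]
  wz -0.0008
  turn [ 0.001 -0.001 -0.001] F [-0.2  0.3 -0.6] grip 59.2
px x 210-309 y 0-90 | floor-level mid y -1.2 width 52.0 | rim x(top row) 126.4 | underside x(bottom row) 85.1 | as hole: mid y -1.1 w 47.8, origin x 111.8
px x 210-288 y 127-157 | floor-level mid y -7.6 width 46.9 | rim x(top row) 65.7 | underside x(bottom row) 49.0 | as hole: mid y -7.0 w 43.1, origin x 61.2
px x 248-273 y 181-193 | floor-level mid y -0.7 width 16.0 | rim x(top row) 34.3 | underside x(bottom row) 27.2 | as hole: mid y -0.7 w 14.7, origin x 34.9
```

View pics/w12.png

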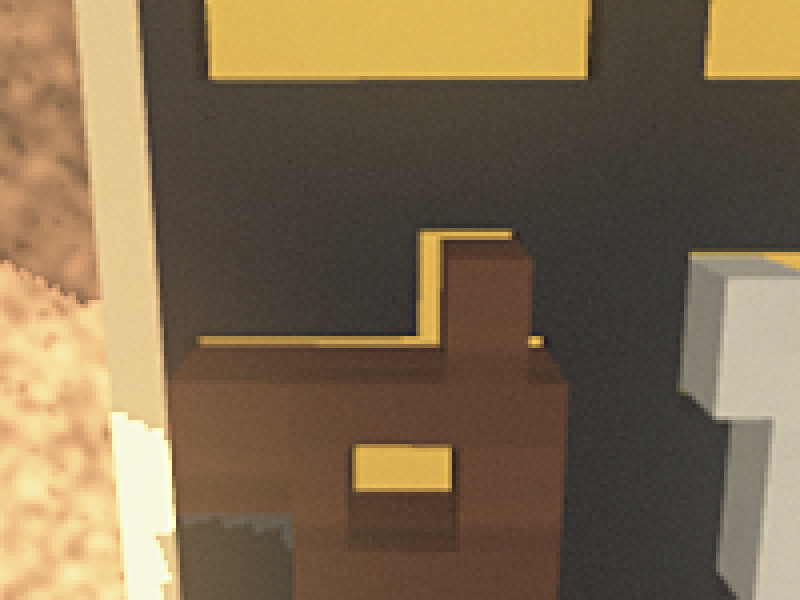

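The knight is nearly centred: pocket strip rows 337-347, ear gap columns 418-443. It needs about -0.8 mm in x and -0.6 mm in y before I insert, release and press.

Call:
carry_out(series=[{"x":-0.08,"y":-0.06,"z":0,"wx":0,"wy":0,"wz":0},{"x":0,"y":0,"z":0.3,"wx":0,"wy":0,"wz":0},{"x":0,"y":0,"z":0.3,"wx":0,"wy":0,"wz":0},{"x":0,"y":0,"z":0.2,"wx":0,"wy":0,"wz":0},{"x":0,"y":0,"z":0,"wx":0,"wy":0,"wz":0},{"x":0,"y":0,"z":0,"wx":0,"wy":0,"wz":0}])

```text
time_s: 40.1
tool_pos: [0.5585, 0.1935, 0.0286]
eef_rot: [0.125, 0.992, 0.001, -0.0]
wrist_force: [3.3, 1.0, -5.5]
finger_gap: 0.0246
gripper_force: 59.1
```

Call:
carry_out(series=[{"x":0,"y":0,"z":0,"wx":0,"wy":0,"wz":0},{"x":0,"y":0,"z":0,"wx":0,"wy":0,"wz":0},{"x":0,"y":0,"z":0,"wx":0,"wy":0,"wz":0},{"x":0,"y":0,"z":-1.5,"wx":0,"wy":0,"wz":0},{"x":0,"y":0,"z":-1.5,"wx":0,"wy":0,"wz":0},{"x":0,"y":0,"z":-1,"wx":0,"wy":0,"wz":0}], jaw=4)

```text
time_s: 40.6
tool_pos: [0.5588, 0.194, 0.0713]
eef_rot: [0.125, 0.992, 0.001, 0.0]
wrist_force: [-0.9, 0.6, 1.3]
finger_gap: 0.0398
gripper_force: 0.0
```

Call:
carry_out(series=[{"x":0,"y":0,"z":0,"wx":0,"wy":0,"wz":0},{"x":0,"y":0,"z":0,"wx":0,"wy":0,"wz":0},{"x":0,"y":0,"z":0,"wx":0,"wy":0,"wz":0},{"x":0,"y":0,"z":0,"wx":0,"wy":0,"wz":0},{"x":0,"y":0,"z":1.5,"wx":0,"wy":0,"wz":0},{"x":0,"y":0,"z":1,"wx":0,"wy":0,"wz":0},{"x":0,"y":0,"z":0.3,"wx":0,"wy":0,"wz":0},{"x":0,"y":0,"z":0.3,"wx":0,"wy":0,"wz":0},{"x":0,"y":0,"z":0.1,"wx":0,"wy":0,"wz":0},{"x":0,"y":0,"z":0,"wx":0,"wy":0,"wz":0},{"x":0,"y":0,"z":0,"wx":0,"wy":0,"wz":0}], jaw=0)

```text
time_s: 41.52
tool_pos: [0.558, 0.1935, 0.038]
eef_rot: [0.125, 0.992, -0.0, -0.001]
wrist_force: [-11.0, -7.8, 37.0]
finger_gap: 0.0002
gripper_force: 18.3
```

Call:
carry_out(series=[{"x":0,"y":0,"z":-3.9,"wx":0,"wy":0,"wz":0},{"x":0,"y":0,"z":-3.9,"wx":0,"wy":0,"wz":0},{"x":0,"y":0,"z":-3.9,"wx":0,"wy":0,"wz":0},{"x":0,"y":0,"z":-3.9,"wx":0,"wy":0,"wz":0},{"x":-1.24,"y":-3.51,"z":0,"wx":0,"wy":0,"wz":0},{"x":-1.24,"y":-3.51,"z":0,"wx":0,"wy":0,"wz":0},{"x":-1.24,"y":-3.51,"z":0,"wx":0,"wy":0,"wz":0},{"x":-1.24,"y":-3.51,"z":0,"wx":0,"wy":0,"wz":0},{"x":-1.24,"y":-3.51,"z":0,"wx":0,"wy":0,"wz":0},{"x":-1.24,"y":-3.51,"z":0,"wx":0,"wy":0,"wz":0},{"x":-1.24,"y":-3.51,"z":0,"wx":0,"wy":0,"wz":0},{"x":-1.24,"y":-3.51,"z":0,"wx":0,"wy":0,"wz":0},{"x":-1.24,"y":-3.51,"z":0,"wx":0,"wy":0,"wz":0},{"x":-1.24,"y":-3.51,"z":0,"wx":0,"wy":0,"wz":0},{"x":-1.24,"y":-3.51,"z":0,"wx":0,"wy":0,"wz":0},{"x":-1.24,"y":-3.51,"z":0,"wx":0,"wy":0,"wz":0},{"x":-1.24,"y":-3.51,"z":0,"wx":0,"wy":0,"wz":0},{"x":0,"y":0,"z":0,"wx":0,"wy":0,"wz":-0.115},{"x":0,"y":0,"z":0,"wx":0,"wy":0,"wz":-0.115},{"x":0,"y":0,"z":0,"wx":0,"wy":0,"wz":-0.115}])

```text
time_s: 43.18
tool_pos: [0.6007, -0.2893, 0.1914]
eef_rot: [-0.049, 0.999, 0.001, -0.001]
wrist_force: [-1.0, 0.8, -0.1]
finger_gap: -0.0
gripper_force: 0.0
```

Call:
carry_out(series=[{"x":0,"y":0,"z":0,"wx":0,"wy":0.122,"wz":0},{"x":0,"y":0,"z":0,"wx":0,"wy":0.122,"wz":0},{"x":0,"y":0,"z":0,"wx":0,"wy":0.122,"wz":0},{"x":0,"y":0,"z":0,"wx":0,"wy":0.122,"wz":0},{"x":0,"y":0,"z":0,"wx":0,"wy":0.122,"wz":0},{"x":0,"y":0,"z":0,"wx":0,"wy":0,"wz":0},{"x":0,"y":0,"z":0,"wx":0,"wy":0,"wz":0},{"x":0,"y":0,"z":0,"wx":0,"wy":0,"wz":0}], jaw=4.5)

```text
time_s: 43.85
tool_pos: [0.6012, -0.2886, 0.1918]
eef_rot: [-0.045, 0.953, -0.013, -0.3]
wrist_force: [0.2, -0.5, 0.9]
finger_gap: 0.0451
gripper_force: 0.0
```

```bash
python3 - <<'E'
from h import *
torack('queen',.009)
c=look('wrist'); pickle.dump(c,open('w9.pkl','wb'))
E
python3 rackm.py
```

```text
at [ 0.6012 -0.2886  0.1918] t 43.9 head -174.57 gap 0.0451 q [ 0.66  0.9  -0.8   1.19  0.62  1.9   1.56]
  shift cm to [ 0.5454 -0.292   0.0609] = [-2.91  0.16 13.93]
  turn [-0.     0.003  0.002]
  F [ 0.2 -0.5  0.9]
21144 n [0.5719 0.0526 0.8187] tilt 35.05 head 5.25 d 0.3373 0.0008
ex [-0.8152 -0.0749  0.5743] ey [ 0.0915 -0.9958 -0.    ]
piece px [262. 188.] h 2.38 sl [ 0.023 -0.023] [-0.0018  0.025   0.0495  0.122 ] xmax 0.0371 org [-0.3508  0.3441] grip on board [ 0.5404 -0.2943  0.0535] hgt 0.024
piece px [193. 193.] h 0.68 sl [ 0.006 -0.006] [-0.0091  0.027   0.0352  0.1221] xmax 0.0368 org [-0.3496  0.4212] grip on board [ 0.5466 -0.3723  0.0542] hgt 0.024
```

```bash
sed -i 's/queen=((.5403,-.2925,.0535),.05)/queen=((.5402,-.2925,.0535),2.0)/' h.py
python3 - <<'E'
from h import *
torack('queen',.009)
E
```

```text
at [ 0.6009 -0.2892  0.1927] t 43.9 head -174.65 gap 0.0454 q [ 0.67  0.9  -0.8   1.19  0.62  1.9   1.56]
  shift cm to [ 0.5453 -0.292   0.0609] = [-2.97  0.23 13.99]
  turn [-0.     0.003 -0.034]
  F [ 0.2 -0.3  0.7]
```

Call:
carry_out(series=[{"x":-1.45,"y":0.1,"z":1,"wx":0,"wy":0.003,"wz":0},{"x":-1.45,"y":0.1,"z":2.5,"wx":0,"wy":0,"wz":0},{"x":0,"y":0,"z":2.5,"wx":0,"wy":0,"wz":-0.034},{"x":0,"y":0,"z":2.5,"wx":0,"wy":0,"wz":0},{"x":0,"y":0,"z":2,"wx":0,"wy":0,"wz":0},{"x":0,"y":0,"z":0,"wx":0,"wy":0,"wz":0},{"x":0,"y":0,"z":0,"wx":0,"wy":0,"wz":0},{"x":0,"y":0,"z":0,"wx":0,"wy":0,"wz":0}])

```text
time_s: 44.57
tool_pos: [0.5651, -0.2906, 0.0914]
eef_rot: [-0.06, 0.952, -0.009, -0.301]
wrist_force: [0.3, -0.0, 0.4]
finger_gap: 0.0449
gripper_force: 0.0
```

Run:
```python
from h import *
torack('queen',.009)
```

```text
at [ 0.5651 -0.2906  0.0914] t 44.6 head -172.3 gap 0.0449 q [ 0.71  0.96 -0.8   1.35  0.66  1.74  1.54]
  shift cm to [ 0.5453 -0.292   0.0609] = [-0.14  0.04  3.64]
  turn [-0.  0. -0.]
  F [ 0.3 -0.   0.4]
```

Call:
carry_out(series=[{"x":-0.1,"y":0.04,"z":0.6,"wx":0,"wy":0,"wz":0},{"x":0,"y":0,"z":1.2,"wx":0,"wy":0,"wz":0},{"x":0,"y":0,"z":1,"wx":0,"wy":0,"wz":0},{"x":0,"y":0,"z":0.4,"wx":0,"wy":0,"wz":0},{"x":0,"y":0,"z":0.4,"wx":0,"wy":0,"wz":0},{"x":0,"y":0,"z":0,"wx":0,"wy":0,"wz":0},{"x":0,"y":0,"z":0,"wx":0,"wy":0,"wz":0},{"x":0,"y":0,"z":0,"wx":0,"wy":0,"wz":0}])

```text
time_s: 45.23
tool_pos: [0.5447, -0.2915, 0.06]
eef_rot: [-0.061, 0.951, -0.009, -0.302]
wrist_force: [0.7, -0.3, -0.5]
finger_gap: 0.0449
gripper_force: 0.0
```

Run:
```python
from h import *
torack('queen',.009)
```

```text
at [ 0.5447 -0.2915  0.06  ] t 45.2 head -172.21 gap 0.0449 q [ 0.74  0.97 -0.79  1.41  0.68  1.68  1.52]
  shift cm to [ 0.5453 -0.292   0.0609] = [ 0.   -0.06 -0.1 ]
  turn [-0.    -0.002  0.001]
  F [ 0.7 -0.3 -0.5]
```

Call:
carry_out(series=[{"x":0,"y":0,"z":0,"wx":0,"wy":0,"wz":0},{"x":0,"y":0,"z":0,"wx":0,"wy":0,"wz":0},{"x":0,"y":0,"z":0,"wx":0,"wy":0,"wz":0},{"x":0,"y":0,"z":0,"wx":0,"wy":0,"wz":0},{"x":0,"y":0,"z":0,"wx":0,"wy":0,"wz":0},{"x":0,"y":0,"z":0,"wx":0,"wy":0,"wz":0}], jaw=1.5)

```text
time_s: 45.73
tool_pos: [0.5449, -0.2913, 0.0603]
eef_rot: [-0.061, 0.951, -0.009, -0.302]
wrist_force: [3.0, -0.3, 5.3]
finger_gap: 0.0246
gripper_force: 60.3
```

Call:
carry_out(series=[{"x":0.2,"y":0,"z":0,"wx":0,"wy":0,"wz":0},{"x":0.07,"y":0,"z":-0.8,"wx":0,"wy":0,"wz":0},{"x":0.07,"y":0,"z":-0.8,"wx":0,"wy":0,"wz":0},{"x":0.07,"y":0,"z":-0.8,"wx":0,"wy":0,"wz":0},{"x":0.07,"y":0,"z":-0.8,"wx":0,"wy":0,"wz":0},{"x":0,"y":0,"z":-0.8,"wx":0,"wy":0,"wz":0},{"x":0,"y":0,"z":-2,"wx":0,"wy":0,"wz":0},{"x":0,"y":0,"z":-3,"wx":0,"wy":0,"wz":0},{"x":0,"y":0,"z":-3,"wx":0,"wy":0,"wz":0},{"x":0,"y":0,"z":0,"wx":0,"wy":-0.122,"wz":0},{"x":0,"y":0,"z":0,"wx":0,"wy":-0.122,"wz":0},{"x":0,"y":0,"z":0,"wx":0,"wy":-0.122,"wz":0},{"x":0,"y":0,"z":0,"wx":0,"wy":-0.122,"wz":0},{"x":0,"y":0,"z":0,"wx":0,"wy":-0.122,"wz":0},{"x":0,"y":0,"z":0,"wx":0,"wy":0,"wz":0},{"x":0,"y":0,"z":0,"wx":0,"wy":0,"wz":0}])

```text
time_s: 47.07
tool_pos: [0.6078, -0.2876, 0.1616]
eef_rot: [-0.059, 0.998, 0.009, -0.003]
wrist_force: [0.0, 0.0, -1.3]
finger_gap: 0.0245
gripper_force: 59.4
```

Run:
```python
from h import *
totray('queen',.16)
```

```text
at [ 0.6078 -0.2876  0.1616] t 47.1 head -173.19 gap 0.0245 q [ 1.03  0.7  -1.01  1.62  0.61  1.19  1.57]
  shift cm to [0.4436 0.292  0.16  ] = [ 9.43 59.49  1.33]
  wz 0.3694
  turn [ 0.018 -0.008  0.369] F [ 0.   0.  -1.3] grip 59.4
```

Call:
carry_out(series=[{"x":0.59,"y":3.72,"z":0,"wx":0,"wy":0,"wz":0},{"x":0.59,"y":3.72,"z":0,"wx":0,"wy":0,"wz":0},{"x":0.59,"y":3.72,"z":0,"wx":0,"wy":0,"wz":0},{"x":0.59,"y":3.72,"z":0,"wx":0,"wy":0,"wz":0},{"x":0.59,"y":3.72,"z":0,"wx":0,"wy":0,"wz":0},{"x":0.59,"y":3.72,"z":0,"wx":0,"wy":0,"wz":0},{"x":0.59,"y":3.72,"z":0,"wx":0,"wy":0,"wz":0},{"x":0.59,"y":3.72,"z":0,"wx":0,"wy":0,"wz":0},{"x":0.59,"y":3.72,"z":0,"wx":0,"wy":0,"wz":0},{"x":0.59,"y":3.72,"z":0,"wx":0,"wy":0,"wz":0},{"x":0.59,"y":3.72,"z":0,"wx":0,"wy":0,"wz":0},{"x":0.59,"y":3.72,"z":0,"wx":0,"wy":0,"wz":0},{"x":0.59,"y":3.72,"z":0,"wx":0,"wy":0,"wz":0},{"x":0.59,"y":3.72,"z":0,"wx":0,"wy":0,"wz":0},{"x":0.59,"y":3.72,"z":0,"wx":0,"wy":0,"wz":0},{"x":0.59,"y":3.72,"z":0,"wx":0,"wy":0,"wz":0},{"x":0,"y":0,"z":0,"wx":0.018,"wy":-0.008,"wz":0.12},{"x":0,"y":0,"z":0,"wx":0,"wy":0,"wz":0.125},{"x":0,"y":0,"z":0,"wx":0,"wy":0,"wz":0.124},{"x":0,"y":0,"z":0,"wx":0,"wy":0,"wz":0}])

```text
time_s: 48.73
tool_pos: [0.4433, 0.2956, 0.174]
eef_rot: [0.125, 0.992, 0.001, 0.001]
wrist_force: [-0.1, 0.5, -0.5]
finger_gap: 0.0246
gripper_force: 59.3
```

Run:
```python
from h import *
totray('queen',.041)
```

```text
at [0.4433 0.2956 0.174 ] t 48.7 head 165.62 gap 0.0246 q [ 0.12  0.43 -1.03  1.94  0.44  1.01  0.22]
  shift cm to [0.4436 0.292  0.041 ] = [-0.1  -0.37 13.3 ]
  wz -0.0005
  turn [ 0.002  0.002 -0.   ] F [-0.1  0.5 -0.5] grip 59.3
```

Call:
carry_out(series=[{"x":0.05,"y":-0.28,"z":3.3,"wx":0.002,"wy":0.002,"wz":0},{"x":0,"y":0,"z":3.3,"wx":0,"wy":0,"wz":0},{"x":0,"y":0,"z":3.3,"wx":0,"wy":0,"wz":0},{"x":0,"y":0,"z":2.3,"wx":0,"wy":0,"wz":0},{"x":0,"y":0,"z":1,"wx":0,"wy":0,"wz":0},{"x":0,"y":0,"z":0,"wx":0,"wy":0,"wz":0},{"x":0,"y":0,"z":0,"wx":0,"wy":0,"wz":0},{"x":0,"y":0,"z":0,"wx":0,"wy":0,"wz":0}])

```text
time_s: 49.4
tool_pos: [0.4433, 0.2921, 0.0427]
eef_rot: [0.123, 0.992, 0.001, 0.001]
wrist_force: [0.2, -0.2, -0.6]
finger_gap: 0.0244
gripper_force: 59.4
```

Run:
```python
from h import *
totray('queen',.041)
c=look('wrist'); pickle.dump(c,open('w13.pkl','wb')); hover(c,.036)
hsv=cv2.cvtColor(c['image'],cv2.COLOR_RGB2HSV); m=(hsv[...,0]>17)&(hsv[...,0]<34)&(hsv[...,1]>120)&(hsv[...,2]>90)
for u in range(222,302,4): print(u,[(int(a)) for a in np.flatnonzero(np.diff(m[90:215,u].astype(int)))+91],end='; ')
```

```text
at [0.4433 0.2921 0.0427] t 49.4 head 165.9 gap 0.0244 q [-0.01  0.6  -0.87  2.04  0.65  0.8   0.05]
  shift cm to [0.4436 0.292  0.041 ] = [-0.04 -0.01  0.17]
  wz 0.0043
  turn [0.002 0.001 0.004] F [ 0.2 -0.2 -0.6] grip 59.4
px x 119-202 y 106-282 | floor-level mid y -61.5 width 50.5 | rim x(top row) 76.8 | underside x(bottom row) -36.0 | as hole: mid y -54.7 w 44.8, origin x 70.5
px x 219-306 y 110-136 | floor-level mid y 0.6 width 53.2 | rim x(top row) 74.6 | underside x(bottom row) 60.9 | as hole: mid y 0.4 w 47.2, origin x 68.8
px x 249-274 y 180-193 | floor-level mid y 0.0 width 16.6 | rim x(top row) 33.2 | underside x(bottom row) 27.2 | as hole: mid y -0.1 w 14.7, origin x 35.4
222 [110, 116]; 226 [110, 116]; 230 [110, 117]; 234 [110, 135]; 238 [110, 135]; 242 [110, 135]; 246 [110, 136]; 250 [110, 136, 180, 192]; 254 [110, 135, 180, 192]; 258 [110, 117, 180, 192]; 262 [110, 117, 180, 192]; 266 [110, 117, 180, 192]; 270 [110, 118, 181, 192]; 274 [110, 136]; 278 [110, 136]; 282 [110, 136]; 286 [110, 136]; 290 [110, 136]; 294 [110, 118]; 298 [110, 118];
```

Call:
carry_out(series=[{"x":0.14,"y":0.13,"z":0.3,"wx":0,"wy":0,"wz":-0.018},{"x":0,"y":0,"z":0,"wx":0,"wy":0,"wz":0},{"x":0,"y":0,"z":0,"wx":0,"wy":0,"wz":0},{"x":0,"y":0,"z":0,"wx":0,"wy":0,"wz":0}])

```text
time_s: 49.78
tool_pos: [0.4417, 0.2928, 0.0386]
eef_rot: [0.115, 0.993, 0.001, 0.0]
wrist_force: [0.3, 0.3, -0.7]
finger_gap: 0.0247
gripper_force: 59.4
```

```bash
cat >> h.py <<'E'
def cols(c,us,v1=215):
    hsv=cv2.cvtColor(c['image'],cv2.COLOR_RGB2HSV); m=(hsv[...,0]>17)&(hsv[...,0]<34)&(hsv[...,1]>120)&(hsv[...,2]>90)
    for u in us: print(u,[(int(a)) for a in np.flatnonzero(np.diff(m[90:v1,u].astype(int)))+91],end='; ')
E
python3 - <<'E'
from h import *
totray('queen',.041)
c=look('wrist'); pickle.dump(c,open('w14.pkl','wb')); hover(c,.036); cols(c,range(222,302,6))
E
```

```text
at [0.4417 0.2928 0.0386] t 49.8 head 166.84 gap 0.0247 q [-0.01  0.61 -0.87  2.04  0.66  0.8   0.06]
  shift cm to [0.4436 0.292  0.041 ] = [-0.2  -0.03 -0.24]
  wz 0.0209
  turn [0.001 0.001 0.021] F [ 0.3  0.3 -0.7] grip 59.4
px x 116-199 y 107-286 | floor-level mid y -61.8 width 49.3 | rim x(top row) 76.4 | underside x(bottom row) -39.2 | as hole: mid y -56.3 w 44.9, origin x 70.1
px x 220-308 y 113-136 | floor-level mid y 1.4 width 52.6 | rim x(top row) 73.2 | underside x(bottom row) 60.9 | as hole: mid y 1.3 w 47.9, origin x 67.5
px x 249-274 y 180-193 | floor-level mid y -0.0 width 16.2 | rim x(top row) 34.5 | underside x(bottom row) 27.2 | as hole: mid y -0.1 w 14.7, origin x 35.5
222 [113, 116]; 228 [113, 116]; 234 [113, 135]; 240 [113, 135]; 246 [113, 136]; 252 [114, 136, 180, 192]; 258 [114, 117, 180, 192]; 264 [114, 117, 180, 192]; 270 [114, 118, 181, 192]; 276 [114, 136]; 282 [114, 136]; 288 [114, 136]; 294 [115, 118]; 300 [115, 118];
```

Call:
carry_out(series=[{"x":-0.05,"y":0.06,"z":0,"wx":0,"wy":0,"wz":0},{"x":0,"y":0,"z":0.3,"wx":0,"wy":0,"wz":0},{"x":0,"y":0,"z":0.3,"wx":0,"wy":0,"wz":0},{"x":0,"y":0,"z":0.3,"wx":0,"wy":0,"wz":0},{"x":0,"y":0,"z":0,"wx":0,"wy":0,"wz":0},{"x":0,"y":0,"z":0,"wx":0,"wy":0,"wz":0}])

```text
time_s: 50.33
tool_pos: [0.4422, 0.2933, 0.0289]
eef_rot: [0.115, 0.993, 0.001, 0.0]
wrist_force: [3.1, 1.5, -6.3]
finger_gap: 0.0246
gripper_force: 58.9
```

Call:
carry_out(series=[{"x":0,"y":0,"z":0,"wx":0,"wy":0,"wz":0},{"x":0,"y":0,"z":0,"wx":0,"wy":0,"wz":0},{"x":0,"y":0,"z":0,"wx":0,"wy":0,"wz":0},{"x":0,"y":0,"z":-1.5,"wx":0,"wy":0,"wz":0},{"x":0,"y":0,"z":-1.5,"wx":0,"wy":0,"wz":0},{"x":0,"y":0,"z":-1,"wx":0,"wy":0,"wz":0}], jaw=4)

```text
time_s: 50.83
tool_pos: [0.4421, 0.2935, 0.0703]
eef_rot: [0.114, 0.993, 0.001, 0.0]
wrist_force: [0.4, 0.1, -0.3]
finger_gap: 0.0404
gripper_force: 0.0
```

Call:
carry_out(series=[{"x":0,"y":0,"z":0,"wx":0,"wy":0,"wz":0},{"x":0,"y":0,"z":0,"wx":0,"wy":0,"wz":0},{"x":0,"y":0,"z":0,"wx":0,"wy":0,"wz":0},{"x":0,"y":0,"z":0,"wx":0,"wy":0,"wz":0},{"x":0,"y":0,"z":1.5,"wx":0,"wy":0,"wz":0},{"x":0,"y":0,"z":1,"wx":0,"wy":0,"wz":0},{"x":0,"y":0,"z":0.3,"wx":0,"wy":0,"wz":0},{"x":0,"y":0,"z":0.3,"wx":0,"wy":0,"wz":0},{"x":0,"y":0,"z":0,"wx":0,"wy":0,"wz":0},{"x":0,"y":0,"z":0,"wx":0,"wy":0,"wz":0}], jaw=0)

```text
time_s: 51.67
tool_pos: [0.4418, 0.2933, 0.0381]
eef_rot: [0.114, 0.993, 0.0, -0.0]
wrist_force: [-1.0, -0.7, 3.7]
finger_gap: -0.0001
gripper_force: 1.9
```

Call:
carry_out(series=[{"x":0,"y":0,"z":0.15,"wx":0,"wy":0,"wz":0},{"x":0,"y":0,"z":0,"wx":0,"wy":0,"wz":0},{"x":0,"y":0,"z":0,"wx":0,"wy":0,"wz":0}])

```text
time_s: 51.92
tool_pos: [0.4419, 0.2934, 0.0379]
eef_rot: [0.114, 0.993, 0.0, 0.001]
wrist_force: [-9.9, -7.9, 37.5]
finger_gap: 0.0002
gripper_force: 18.6
```

Call:
carry_out(series=[{"x":0,"y":0,"z":-3.9,"wx":0,"wy":0,"wz":0},{"x":0,"y":0,"z":-3.9,"wx":0,"wy":0,"wz":0},{"x":0,"y":0,"z":-3.9,"wx":0,"wy":0,"wz":0},{"x":0,"y":0,"z":-3.9,"wx":0,"wy":0,"wz":0},{"x":-1.71,"y":-3.31,"z":0,"wx":0,"wy":0,"wz":0},{"x":-1.71,"y":-3.31,"z":0,"wx":0,"wy":0,"wz":0},{"x":-1.71,"y":-3.31,"z":0,"wx":0,"wy":0,"wz":0},{"x":-1.71,"y":-3.31,"z":0,"wx":0,"wy":0,"wz":0},{"x":-1.71,"y":-3.31,"z":0,"wx":0,"wy":0,"wz":0},{"x":-1.71,"y":-3.31,"z":0,"wx":0,"wy":0,"wz":0},{"x":-1.71,"y":-3.31,"z":0,"wx":0,"wy":0,"wz":0},{"x":-1.71,"y":-3.31,"z":0,"wx":0,"wy":0,"wz":0},{"x":-1.71,"y":-3.31,"z":0,"wx":0,"wy":0,"wz":0},{"x":-1.71,"y":-3.31,"z":0,"wx":0,"wy":0,"wz":0},{"x":-1.71,"y":-3.31,"z":0,"wx":0,"wy":0,"wz":0},{"x":-1.71,"y":-3.31,"z":0,"wx":0,"wy":0,"wz":0},{"x":-1.71,"y":-3.31,"z":0,"wx":0,"wy":0,"wz":0},{"x":-1.71,"y":-3.31,"z":0,"wx":0,"wy":0,"wz":0},{"x":-1.71,"y":-3.31,"z":0,"wx":0,"wy":0,"wz":0},{"x":-1.71,"y":-3.31,"z":0,"wx":0,"wy":0,"wz":0}])

```text
time_s: 53.58
tool_pos: [0.5878, -0.2867, 0.1918]
eef_rot: [0.115, 0.993, 0.001, -0.0]
wrist_force: [1.0, -0.0, -0.1]
finger_gap: 0.0003
gripper_force: 0.0
```

Call:
carry_out(series=[{"x":-1.71,"y":-3.31,"z":0,"wx":0,"wy":0,"wz":0},{"x":-1.71,"y":-3.31,"z":0,"wx":0,"wy":0,"wz":0},{"x":0,"y":0,"z":0,"wx":0,"wy":0,"wz":-0.108},{"x":0,"y":0,"z":0,"wx":0,"wy":0,"wz":-0.108},{"x":0,"y":0,"z":0,"wx":0,"wy":0,"wz":-0.108},{"x":0,"y":0,"z":0,"wx":0,"wy":0.122,"wz":0},{"x":0,"y":0,"z":0,"wx":0,"wy":0.122,"wz":0},{"x":0,"y":0,"z":0,"wx":0,"wy":0.122,"wz":0},{"x":0,"y":0,"z":0,"wx":0,"wy":0.122,"wz":0},{"x":0,"y":0,"z":0,"wx":0,"wy":0.122,"wz":0},{"x":0,"y":0,"z":0,"wx":0,"wy":0,"wz":0},{"x":0,"y":0,"z":0,"wx":0,"wy":0,"wz":0},{"x":0,"y":0,"z":0,"wx":0,"wy":0,"wz":0}], jaw=4.5)

```text
time_s: 54.67
tool_pos: [0.6063, -0.3571, 0.1918]
eef_rot: [-0.045, 0.953, -0.014, -0.299]
wrist_force: [-1.0, -0.9, 0.3]
finger_gap: 0.0448
gripper_force: 0.0
```

```bash
python3 - <<'E'
from h import *
torack('bishop',.009)
c=look('wrist'); pickle.dump(c,open('w9.pkl','wb'))
E
python3 rackm.py
```

```text
at [ 0.6063 -0.3571  0.1918] t 54.7 head -174.54 gap 0.0448 q [ 0.67  0.92 -0.71  1.1   0.64  1.91  1.69]
  shift cm to [ 0.5514 -0.363   0.0612] = [-2.92 -0.09 13.87]
  turn [-0.001  0.004 -0.009]
  F [-1.  -0.9  0.3]
26423 n [0.5716 0.0527 0.8188] tilt 35.03 head 5.26 d 0.3372 0.0008
ex [-0.8154 -0.0751  0.574 ] ey [ 0.0917 -0.9958  0.    ]
piece px [259. 198.] h 1.5 sl [ 0.011 -0.011] [-0.0011  0.0255  0.0493  0.1228] xmax 0.0382 org [-0.351  0.415] grip on board [ 0.5471 -0.3654  0.0534] hgt 0.024
```

Call:
carry_out(series=[{"x":-1.46,"y":-0.1,"z":1,"wx":0,"wy":0.004,"wz":-0.018},{"x":-1.46,"y":-0.05,"z":2.5,"wx":0,"wy":0,"wz":0},{"x":0,"y":0,"z":2.5,"wx":0,"wy":0,"wz":0},{"x":0,"y":0,"z":2.5,"wx":0,"wy":0,"wz":0},{"x":0,"y":0,"z":2,"wx":0,"wy":0,"wz":0},{"x":0,"y":0,"z":0,"wx":0,"wy":0,"wz":0},{"x":0,"y":0,"z":0,"wx":0,"wy":0,"wz":0},{"x":0,"y":0,"z":0,"wx":0,"wy":0,"wz":0}])

```text
time_s: 55.38
tool_pos: [0.5705, -0.3625, 0.0916]
eef_rot: [-0.053, 0.952, -0.011, -0.3]
wrist_force: [0.2, 0.2, -0.1]
finger_gap: 0.0452
gripper_force: 0.0
```

```bash
sed -i 's/bishop=((.5463,-.3635,.0538),.7)/bishop=((.5468,-.364,.0535),1.2)/' h.py
python3 - <<'E'
from h import *
torack('bishop',.009)
E
```

```text
at [ 0.5705 -0.3625  0.0916] t 55.4 head -173.41 gap 0.0452 q [ 0.72  0.97 -0.7   1.25  0.67  1.75  1.66]
  shift cm to [ 0.5519 -0.3635  0.0609] = [-0.24  0.07  3.58]
  turn [-0.001  0.001 -0.002]
  F [ 0.2  0.2 -0.1]
```

Call:
carry_out(series=[{"x":-0.2,"y":0.05,"z":0.5,"wx":0,"wy":0,"wz":0},{"x":0,"y":0,"z":1.2,"wx":0,"wy":0,"wz":0},{"x":0,"y":0,"z":1,"wx":0,"wy":0,"wz":0},{"x":0,"y":0,"z":0.4,"wx":0,"wy":0,"wz":0},{"x":0,"y":0,"z":0.4,"wx":0,"wy":0,"wz":0},{"x":0,"y":0,"z":0,"wx":0,"wy":0,"wz":0},{"x":0,"y":0,"z":0,"wx":0,"wy":0,"wz":0},{"x":0,"y":0,"z":0,"wx":0,"wy":0,"wz":0}])

```text
time_s: 56.05
tool_pos: [0.5518, -0.3628, 0.0599]
eef_rot: [-0.054, 0.952, -0.011, -0.301]
wrist_force: [-0.4, -0.5, 0.3]
finger_gap: 0.0452
gripper_force: 0.0
```

Run:
```python
from h import *
torack('bishop',.009)
```

```text
at [ 0.5518 -0.3628  0.0599] t 56.0 head -173.29 gap 0.0452 q [ 0.74  0.98 -0.7   1.31  0.68  1.69  1.64]
  shift cm to [ 0.5519 -0.3635  0.0609] = [ 0.05 -0.07 -0.08]
  turn [-0.001 -0.001 -0.   ]
  F [-0.4 -0.5  0.3]
```

Call:
carry_out(series=[{"x":0,"y":0,"z":0,"wx":0,"wy":0,"wz":0},{"x":0,"y":0,"z":0,"wx":0,"wy":0,"wz":0},{"x":0,"y":0,"z":0,"wx":0,"wy":0,"wz":0},{"x":0,"y":0,"z":0,"wx":0,"wy":0,"wz":0},{"x":0,"y":0,"z":0,"wx":0,"wy":0,"wz":0},{"x":0,"y":0,"z":0,"wx":0,"wy":0,"wz":0}], jaw=1.5)

```text
time_s: 56.55
tool_pos: [0.552, -0.3627, 0.0602]
eef_rot: [-0.054, 0.952, -0.011, -0.301]
wrist_force: [2.6, 0.7, 5.7]
finger_gap: 0.0245
gripper_force: 60.1
```

Call:
carry_out(series=[{"x":0.2,"y":0,"z":0,"wx":0,"wy":0,"wz":0},{"x":0.07,"y":0,"z":-0.8,"wx":0,"wy":0,"wz":0},{"x":0.07,"y":0,"z":-0.8,"wx":0,"wy":0,"wz":0},{"x":0.07,"y":0,"z":-0.8,"wx":0,"wy":0,"wz":0},{"x":0.07,"y":0,"z":-0.8,"wx":0,"wy":0,"wz":0},{"x":0,"y":0,"z":-0.8,"wx":0,"wy":0,"wz":0},{"x":0,"y":0,"z":-2,"wx":0,"wy":0,"wz":0},{"x":0,"y":0,"z":-3,"wx":0,"wy":0,"wz":0},{"x":0,"y":0,"z":-3,"wx":0,"wy":0,"wz":0},{"x":0,"y":0,"z":0,"wx":0,"wy":-0.122,"wz":0},{"x":0,"y":0,"z":0,"wx":0,"wy":-0.122,"wz":0},{"x":0,"y":0,"z":0,"wx":0,"wy":-0.122,"wz":0},{"x":0,"y":0,"z":0,"wx":0,"wy":-0.122,"wz":0},{"x":0,"y":0,"z":0,"wx":0,"wy":-0.122,"wz":0},{"x":0,"y":0,"z":0,"wx":0,"wy":0,"wz":0},{"x":0,"y":0,"z":0,"wx":0,"wy":0,"wz":0}])

```text
time_s: 57.88
tool_pos: [0.6146, -0.359, 0.1616]
eef_rot: [-0.053, 0.999, 0.005, -0.002]
wrist_force: [0.1, -0.1, 0.0]
finger_gap: 0.0246
gripper_force: 59.3
```

Run:
```python
from h import *
totray('bishop',.16)
```

```text
at [ 0.6146 -0.359   0.1616] t 57.9 head -173.91 gap 0.0246 q [ 1.03  0.72 -0.91  1.52  0.58  1.2   1.69]
  shift cm to [0.4268 0.2261 0.16  ] = [12.46 60.17  0.8 ]
  wz 0.3567
  turn [ 0.009 -0.006  0.357] F [ 0.1 -0.1  0. ] grip 59.3
```

Call:
carry_out(series=[{"x":0.73,"y":3.54,"z":0,"wx":0,"wy":0,"wz":0},{"x":0.73,"y":3.54,"z":0,"wx":0,"wy":0,"wz":0},{"x":0.73,"y":3.54,"z":0,"wx":0,"wy":0,"wz":0},{"x":0.73,"y":3.54,"z":0,"wx":0,"wy":0,"wz":0},{"x":0.73,"y":3.54,"z":0,"wx":0,"wy":0,"wz":0},{"x":0.73,"y":3.54,"z":0,"wx":0,"wy":0,"wz":0},{"x":0.73,"y":3.54,"z":0,"wx":0,"wy":0,"wz":0},{"x":0.73,"y":3.54,"z":0,"wx":0,"wy":0,"wz":0},{"x":0.73,"y":3.54,"z":0,"wx":0,"wy":0,"wz":0},{"x":0.73,"y":3.54,"z":0,"wx":0,"wy":0,"wz":0},{"x":0.73,"y":3.54,"z":0,"wx":0,"wy":0,"wz":0},{"x":0.73,"y":3.54,"z":0,"wx":0,"wy":0,"wz":0},{"x":0.73,"y":3.54,"z":0,"wx":0,"wy":0,"wz":0},{"x":0.73,"y":3.54,"z":0,"wx":0,"wy":0,"wz":0},{"x":0.73,"y":3.54,"z":0,"wx":0,"wy":0,"wz":0},{"x":0.73,"y":3.54,"z":0,"wx":0,"wy":0,"wz":0},{"x":0.73,"y":3.54,"z":0,"wx":0,"wy":0,"wz":0},{"x":0,"y":0,"z":0,"wx":0.009,"wy":-0.006,"wz":0.119},{"x":0,"y":0,"z":0,"wx":0,"wy":0,"wz":0.119},{"x":0,"y":0,"z":0,"wx":0,"wy":0,"wz":0.119}])

```text
time_s: 59.55
tool_pos: [0.4271, 0.2302, 0.1685]
eef_rot: [0.124, 0.992, 0.001, 0.001]
wrist_force: [0.0, -0.4, -1.1]
finger_gap: 0.0245
gripper_force: 59.3
```

Run:
```python
from h import *
totray('bishop',.041)
```

```text
at [0.4271 0.2302 0.1685] t 59.5 head 165.72 gap 0.0245 q [ 0.26  0.35 -1.04  2.04  0.37  0.95  0.35]
  shift cm to [0.4268 0.2261 0.041 ] = [-0.06 -0.43 12.75]
  wz 0.0013
  turn [0.002 0.001 0.001] F [ 0.  -0.4 -1.1] grip 59.3
```

Call:
carry_out(series=[{"x":0.11,"y":-0.33,"z":3.3,"wx":0.002,"wy":0,"wz":0},{"x":0,"y":0,"z":3.3,"wx":0,"wy":0,"wz":0},{"x":0,"y":0,"z":3.3,"wx":0,"wy":0,"wz":0},{"x":0,"y":0,"z":2,"wx":0,"wy":0,"wz":0},{"x":0,"y":0,"z":0.9,"wx":0,"wy":0,"wz":0},{"x":0,"y":0,"z":0,"wx":0,"wy":0,"wz":0},{"x":0,"y":0,"z":0,"wx":0,"wy":0,"wz":0},{"x":0,"y":0,"z":0,"wx":0,"wy":0,"wz":0}])

```text
time_s: 60.22
tool_pos: [0.4266, 0.2258, 0.0412]
eef_rot: [0.123, 0.992, 0.001, 0.001]
wrist_force: [-0.6, 0.4, -0.7]
finger_gap: 0.0246
gripper_force: 59.4
```

Run:
```python
from h import *
totray('bishop',.030)
c=look('wrist'); pickle.dump(c,open('w15.pkl','wb')); hover(c,.036); cols(c,range(206,318,4))
```

```text
at [0.4266 0.2258 0.0412] t 60.2 head 165.83 gap 0.0246 q [ 0.1   0.53 -0.87  2.14  0.62  0.73  0.14]
  shift cm to [0.4268 0.2261 0.03  ] = [-0.01  0.03  1.12]
  wz 0.0032
  turn [0.002 0.003 0.003] F [-0.6  0.4 -0.7] grip 59.4
px x 243-284 y 106-131 | floor-level mid y 1.1 width 24.7 | rim x(top row) 76.8 | underside x(bottom row) 63.7 | as hole: mid y 1.0 w 22.1, origin x 70.5
px x 232-240 y 137-143 | floor-level mid y -16.0 width 5.0 | rim x(top row) 59.6 | underside x(bottom row) 57.0 | as hole: mid y -14.4 w 4.5, origin x 56.6
px x 283-294 y 136-145 | floor-level mid y 16.8 width 6.9 | rim x(top row) 60.2 | underside x(bottom row) 55.9 | as hole: mid y 15.0 w 6.1, origin x 57.0
px x 297-300 y 149-156 | floor-level mid y 23.4 width 1.9 | rim x(top row) 52.6 | underside x(bottom row) 49.6 | as hole: mid y 20.9 w 1.7, origin x 50.9
px x 249-273 y 180-191 | floor-level mid y -0.3 width 15.8 | rim x(top row) 33.6 | underside x(bottom row) 28.5 | as hole: mid y -0.4 w 14.1, origin x 35.4
206 []; 210 []; 214 []; 218 []; 222 []; 226 []; 230 []; 234 [137, 143]; 238 [137, 143]; 242 []; 246 [107, 127]; 250 [107, 123, 125, 126, 180, 191]; 254 [107, 115, 180, 191]; 258 [107, 112, 180, 191]; 262 [107, 112, 180, 191]; 266 [107, 113, 180, 191]; 270 [107, 118, 180, 191]; 274 [107, 127]; 278 [107, 127]; 282 [107, 131]; 286 [137, 143]; 290 [137, 143]; 294 []; 298 [149, 156]; 302 []; 306 []; 310 []; 314 [];
```

Call:
carry_out(series=[{"x":0.07,"y":0.11,"z":0.3,"wx":0,"wy":0,"wz":0},{"x":0,"y":0,"z":0.3,"wx":0,"wy":0,"wz":0},{"x":0,"y":0,"z":0.3,"wx":0,"wy":0,"wz":0},{"x":0,"y":0,"z":0.3,"wx":0,"wy":0,"wz":0},{"x":0,"y":0,"z":0,"wx":0,"wy":0,"wz":0},{"x":0,"y":0,"z":0,"wx":0,"wy":0,"wz":0}])

```text
time_s: 60.77
tool_pos: [0.426, 0.2268, 0.028]
eef_rot: [0.124, 0.992, 0.001, 0.001]
wrist_force: [4.0, 4.8, -3.0]
finger_gap: 0.0245
gripper_force: 59.4
```

Call:
carry_out(series=[{"x":0,"y":0,"z":0,"wx":0,"wy":0,"wz":0},{"x":0,"y":0,"z":0,"wx":0,"wy":0,"wz":0},{"x":0,"y":0,"z":0,"wx":0,"wy":0,"wz":0},{"x":0,"y":0,"z":-1.5,"wx":0,"wy":0,"wz":0},{"x":0,"y":0,"z":-1.5,"wx":0,"wy":0,"wz":0},{"x":0,"y":0,"z":-1,"wx":0,"wy":0,"wz":0}], jaw=4)

```text
time_s: 61.27
tool_pos: [0.4253, 0.2262, 0.0688]
eef_rot: [0.124, 0.992, 0.0, 0.001]
wrist_force: [0.0, -0.3, -0.2]
finger_gap: 0.0399
gripper_force: 0.0
```

Call:
carry_out(series=[{"x":0,"y":0,"z":0,"wx":0,"wy":0,"wz":0},{"x":0,"y":0,"z":0,"wx":0,"wy":0,"wz":0},{"x":0,"y":0,"z":0,"wx":0,"wy":0,"wz":0},{"x":0,"y":0,"z":0,"wx":0,"wy":0,"wz":0},{"x":0,"y":0,"z":1.5,"wx":0,"wy":0,"wz":0},{"x":0,"y":0,"z":1,"wx":0,"wy":0,"wz":0},{"x":0,"y":0,"z":0.3,"wx":0,"wy":0,"wz":0},{"x":0,"y":0,"z":0.3,"wx":0,"wy":0,"wz":0},{"x":0,"y":0,"z":0.1,"wx":0,"wy":0,"wz":0},{"x":0,"y":0,"z":0,"wx":0,"wy":0,"wz":0},{"x":0,"y":0,"z":0,"wx":0,"wy":0,"wz":0}], jaw=0)

```text
time_s: 62.18
tool_pos: [0.4252, 0.2263, 0.0377]
eef_rot: [0.123, 0.992, -0.001, 0.001]
wrist_force: [-18.1, -13.9, 71.2]
finger_gap: -0.0005
gripper_force: 35.7
```

Call:
carry_out(series=[{"x":0,"y":0,"z":-3.2,"wx":0,"wy":0,"wz":0},{"x":0,"y":0,"z":-3.8,"wx":0,"wy":0,"wz":0},{"x":0,"y":0,"z":-3.8,"wx":0,"wy":0,"wz":0},{"x":0,"y":0,"z":-3.8,"wx":0,"wy":0,"wz":0},{"x":0,"y":0,"z":-3.8,"wx":0,"wy":0,"wz":0},{"x":-2.5,"y":3,"z":0,"wx":0,"wy":0,"wz":0},{"x":-2.5,"y":3,"z":0,"wx":0,"wy":0,"wz":0},{"x":-2.5,"y":3,"z":0,"wx":0,"wy":0,"wz":0},{"x":0,"y":0,"z":0,"wx":0,"wy":0,"wz":0},{"x":0,"y":0,"z":0,"wx":0,"wy":0,"wz":0},{"x":0,"y":0,"z":0,"wx":0,"wy":0,"wz":0}])

```text
time_s: 63.1
tool_pos: [0.5189, 0.2951, 0.2193]
eef_rot: [0.123, 0.992, -0.0, -0.0]
wrist_force: [-0.1, -0.3, -0.4]
finger_gap: -0.0001
gripper_force: 0.0
```

Run:
```python
from h import *
c=look('wrist','w16.png'); P=cloud(c); print(state()['tool_pos'])
for n,g in GR.items():
    e=np.radians(165.65); ex=np.array([np.cos(e),np.sin(e)]);ey=np.array([-ex[1],ex[0]])
    o=np.array(g)+.037*ex; q=(P[...,:2]-o)@np.c_[ex,ey]
    m=(P[...,2]>.031)&(P[...,2]<.05)&(q[...,0]>-.09)&(q[...,0]<.045)&(abs(q[...,1])<.033)
    A=np.c_[q[m],np.ones(m.sum())]; co=np.linalg.lstsq(A,P[...,2][m],rcond=None)[0]
    st=m&(abs(q[...,0]+.04)<.012)
    print(n,m.sum(),'slope',co[:2].round(3),'z mid',np.median(P[...,2][m]).round(4),'x range',np.percentile(q[m][:,0],[1,99]).round(4),'stem y',np.percentile(q[st][:,1],[2,98]).round(4))
```

```text
[0.51883689 0.29470863 0.21958365]
rook 1759 slope [-0.004 -0.006] z mid 0.0381 x range [-0.0803  0.0271] stem y [-0.0129  0.012 ]
pawn 2058 slope [-0.003 -0.004] z mid 0.0381 x range [-0.0822  0.0203] stem y [-0.0134  0.012 ]
knight 2197 slope [-0.004  0.011] z mid 0.0381 x range [-0.0827  0.029 ] stem y [-0.0139  0.0114]
queen 3280 slope [-0.001  0.   ] z mid 0.0382 x range [-0.0827  0.0355] stem y [-0.0137  0.0116]
king 3124 slope [-0.002 -0.005] z mid 0.0382 x range [-0.0825  0.0377] stem y [-0.0132  0.012 ]
bishop 3424 slope [-0.001  0.017] z mid 0.0383 x range [-0.0829  0.0345] stem y [-0.014   0.0116]
```

View pics/w16.png

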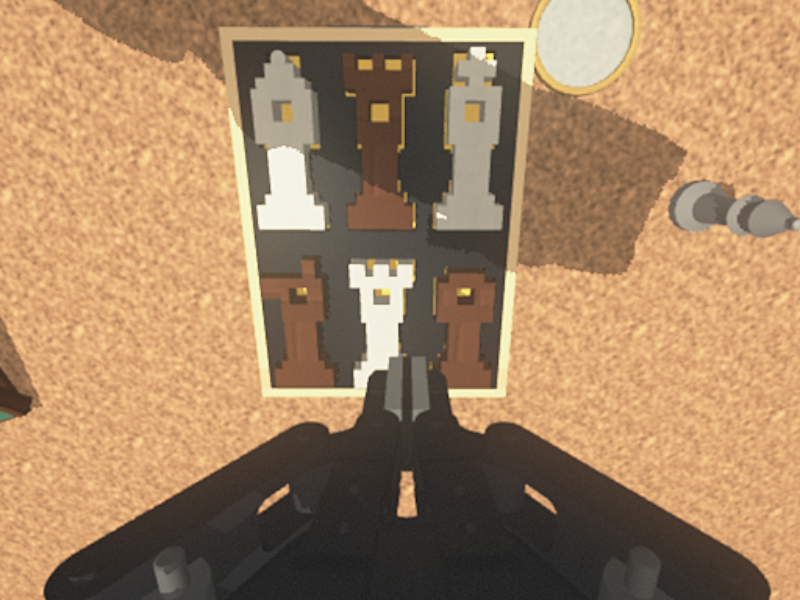

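All six pieces sit flush in their own pockets: bishop, queen, king along row ~150 and knight, rook, pawn along row ~320. Every top face is at 38 mm and level, and the pewter bishop and the magnifier look undisturbed.

```bash
python3 -c "
from plant import *
print(finish_job())"
```

```text
the job is handed in; nothing more can be done
None
```

All six pieces are pressed fully home in their own pockets, with every top face measured at about 38 mm and level to within 0.02 rad, and the job was handed in at about 63 s; no verdict came back.

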